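# Lay a rock core in the tilt table's cradle and jack the table up

## Task

Get the rock core ready for a tilt reading: lay the standing core on its side in the blue cradle on the tilt table and let go of it. Then bring the green lever jack over so that its saddle is centred under the yellow-marked lift lug, and push the jack's handle all the way down so that the jack tilts the table with the core still in the cradle. The table sinks again when the handle comes up, so finish while holding the handle down, and leave the other things on the bench where they stand.

Things in the scene. Friction and masses are not known exactly. Their poses are not given: they have to be found in the camera images.
- core_center (a point): Rock core: loose concrete-grey cylinder, 40 mm diameter, 90 mm long, about 0.25 kg, with a thin red line along its side; at the start it stands on end on the bench. The point is its centre, half-way along; z is the core's long axis. Two tall columns of a drop-weight rig stand on the bench further back, at x = 0.65 between y = -0.02 and 0.15: travel in front of them.
- cradle_seat (a point): Where the core's centre rests when laid in the cradle, 106 mm above the bench with the table level. Two blue V-notch supports, 12 mm thick, stand 34 mm either side of it along x, with a 56 mm gap between; their upper edges are 8 mm below it and 52 mm apart, the table's top 36 mm below it. x: along the cradle (the laid core's axis, either end first), from hinge to lift lug; y across; z up.
- lift_mark (a point): Lift point: centre of the flat underside of the aluminium lug (44 mm wide, 12 thick) that juts 50 mm from the table's free end; 148 mm along x from the cradle seat, 58 mm above the bench when level. A yellow disc with a black dot is on top, right above it. x points outward along the lug. The bench below it is clear: the table's grey base ends 23 mm short of it.
- tilt_plate (a joint): Tilt in rad of the aluminium table (215 x 132 mm), hinged at the end away from the lug on a grey base bolted to the bench (its place differs between runs): 0 level on its rest stops, grows as the lug goes up (0.12 with the jack fully up); falls back when not supported.
- jack_block (a point): Lever jack: loose, 0.85 kg, green, base 235 x 70 mm, 14 mm thick. The point is the centre (42 mm up) of its upright block, 40 mm along x, 34 mm across y, top at 72 mm: grip it across y from above to move the jack. x points to the saddle, 75 mm ahead; y left, z up. The base reaches 100 mm ahead and 135 mm behind; the handle reaches out behind.
- saddle_top (a point): Centre of the top face of the jack's saddle, a dark steel disc of 28 mm diameter, 50 mm above the bench while the jack is down (8 mm of room below the lift lug). It rises 40 mm when the handle goes fully down. Axes as the jack's.
- saddle (a joint): Rise of the saddle in m, 0 down to 0.040 up; geared to the handle (0.0667 m per rad).
- press_pad (a point): Centre of the top of the black rubber pad, 48 x 60 mm, at the end of the jack's handle, about 112 mm behind the jack's block: push it straight down. About 92 mm above the bench with the handle up, about 43 mm fully down (it tilts with the handle, so a wide fingertip meets its edge up to 4 mm sooner); the push is 4 N at first, about 12 N at the bottom under load; then the handle meets its stop.
- handle (a joint): Handle angle in rad: 0 up (where a spring returns it), 0.6 fully down at its stop.
- beech_block: Bystander: wooden block 48 by 105 by 24 mm; origin under its centre.
- weight_500g: Bystander: brass knobbed weight, 38 mm across, 52 mm high; origin under its centre.
Not all that is in view belongs to the job. Of the things that look like the part that bears core_center, take the one that is farthest to the robot's right at the start.

How it is judged:
On the way, in this order (a step that is already met when the one before it is completed fails the run):
1. the core lies in the cradle of the level table, released and at rest (distance between core_center and cradle_seat below 0.022 m and y of core_center in the frame of cradle_seat between -0.006 and 0.006 m and z of core_center in the frame of cradle_seat between -0.005 and 0.005 m and angle between the z axis of core_center and the x axis of cradle_seat, either way round below 0.12 rad and contact force between core and the fingers below 0.1 N and linear speed of core below 0.03 m/s and value of joint tilt_plate below 0.02 rad), for 0.2 s.
2. the jack stands on the bench with its lowered saddle under the marked lug (horizontal distance between saddle_top and lift_mark below 0.012 m and height (world z) of saddle_top below 0.056 m and value of joint saddle below 0.008 m and angle between jack_block's own z axis and vertical below 0.05 rad and linear speed of jack below 0.02 m/s and distance between core_center and cradle_seat below 0.022 m and y of core_center in the frame of cradle_seat between -0.006 and 0.006 m and z of core_center in the frame of cradle_seat between -0.005 and 0.005 m and angle between the z axis of core_center and the x axis of cradle_seat, either way round below 0.12 rad), for 0.2 s.
At the end, for the whole second after the job is handed in: Handle held down by the robot (0.54 rad or more, 1.5 N or more); saddle within 16 mm of the lift point carries the table, still at 0.095 rad or more; core in the cradle (22 mm along, 6 mm across, 0.12 rad); robot touches neither table nor core; jack flat on the bench (distance between core_center and cradle_seat below 0.022 m and y of core_center in the frame of cradle_seat between -0.006 and 0.006 m and z of core_center in the frame of cradle_seat between -0.005 and 0.005 m and angle between the z axis of core_center and the x axis of cradle_seat, either way round below 0.12 rad and value of joint handle above 0.54 rad and value of joint tilt_plate above 0.095 rad and velocity of joint tilt_plate between -0.05 and 0.05 rad/s and horizontal distance between saddle_top and lift_mark below 0.016 m and contact force between saddle and tilt_plate above 1 N and (contact force between handle and the fingers above 1.5 N or contact force between handle and the arm above 1.5 N) and contact force between tilt_plate and the arm below 0.5 N and contact force between tilt_plate and the fingers below 0.5 N and contact force between core and the arm below 0.1 N and contact force between core and the fingers below 0.1 N and angle between jack_block's own z axis and vertical below 0.06 rad); the arm keeps its last pose, push and grip.
It fails at once if a bystander is moved by more than 20 mm (distance of any of beech_block, weight_500g from where it was at the start of the episode above 0.02 m).
It also fails if it takes over 64 s, if anything falls off the work surface, if the arm or the gripper's body presses on something with over 40 N, if the wrist force passes 120 N, or if a joint passes its speed limit or range.

## Robot

A 6-joint arm with a two-finger parallel gripper is mounted at the origin on a cart in front of the work surface, level with it; the furniture and walls round the work are solid. World frame = base frame: x ahead of the robot, y to its left, z up, the work surface at z = 0. Lengths are in m, angles in rad, forces in N, time in s.
With the tool pointing down it reaches from about 0.425 to 0.95 m from the base axis. Payload 3.5 kg.
Tool frame: the origin (TCP) lies at the very end of the fingers, on their centre line; the grasp point (between the pads) lies ctrl.grip_point_offset behind it (ctrl.grip_point_offset is the distance from the TCP to the grasp point, in m); z points along the fingers, y is the direction in which the jaws open and shut (so a half turn about z gives the same grasp; the last joint's range is limited). The gripper opens to 85 mm and grips with 20 to 120 N. Pads are 22 mm wide; open, the fingers measure 114 mm over their backs; the gripper's body (76 mm by 85 mm) begins 54 mm behind the grasp point. The pads swing forward as they close: fully open they stand 13 mm farther back than shut.
Start: joints at [-1.461, 0.286, 1.577, -0, 1.279, -0.15], TCP at [0.173, -0.652, 0.231] pointing down, gripper open.
Joint ranges: [-2.77, 2.77], [-0.9, 2.22], [0.21, 2.48], [-1.53, 4.67], [0.24, 2.81], [-2.84, 2.84]. Speed limits (rad/s): [2.79, 2.79, 3.14, 3.14, 3.14, 3.14].

## Interface

Orientations are given as a unit quaternion [x, y, z, w].
In Python, from plant import telemetry, imaging, ticket, finder, ctrl gives the robot as it stands. The module is installed in compiled form; this text tells all that it offers.
- The arm moves only by the shell command python3 -m crank 'ROWS' [FORCE]. ROWS is JSON, a list of rows, each a list of 7 numbers: the shift along the tool's x, y, z scaled (see below), then the turn, a rotation vector about the tool's x, y, z scaled (see below), then the opening, from 0 (shut) to 1 (fully open). A call has 1 to 12 rows; each row is the pose to reach, as a shift and turn from the pose commanded when the call began, along the tool's axes at that moment; what a row does not reach only later rows make up. The controller multiplies each number of a shift by 0.15 m and each number of a turn by 90 degrees. A row lasts 1/10 s, in which the tool goes at most 50 mm and 8.59 degrees, less where a joint would pass 70% of its speed; a pose out of reach is approached as far as the arm can. A call with a number of a shift or a turn outside -1 to 1 is refused whole. A call with a gripper value outside its range is refused whole. The fingers move at their own pace and stop on an object; FORCE is the grip in N (left out, the last holds). Time passes only in rows, so rows that repeat a pose let the fingers close. It gives the time, the measured TCP pose, the force and the opening at its end, in the units of the state.
- telemetry.get_state(): the state, without advancing time (a new reading comes with each control period).
- imaging.read_camera(name): name is "scene" or "top"; returns a dict with "pixels" (420x560x3 uint8, red, green, blue), "vfov" (degrees; the focal length in pixels is half the picture's height over the tangent of half this angle, whatever the lens; pixels are square), "cx", "cy" (the principal point, pixels), "distortion" ([k1, k2, p1, p2, k3] as OpenCV has them; the pictures are not rectified), "rvec" (rotation vector, rad) and "tvec" (3), from world to camera coordinates, as OpenCV has them. Camera axes: x right, y down, z forward; pixel columns grow to the right and rows downward; lengths in m; the calibration is good to about 2 mm. A picture is of the moment at which its call begins. There is no depth.
- ticket.sign_off(): hands the job in, once; it reports no verdict.
Trained networks look in a picture, given as the dict that the camera call returned (one of the last four; its "shot" number tells which), for a name from the list of things; names that differ only in an ending like _2 or _b are one class to them, and where a whole thing is asked for, a point or a joint stands for the part that bears it (a point fixed in the world has none). Each returns a list of dicts, best first, with "confidence" (0 to 1); they miss things now and then, are a little off and sometimes report something else, mostly with a low value. They report only what shows in the picture. A call takes as long as a camera call. They do not tell look-alikes from the thing itself.
- finder.masks_of(label, picture): "pixels" (420x560 bool, what is visible of it) and "extent" ([left, top, right, bottom] in pixels, round what is visible of it).
- finder.pinpoint(label, picture): "location" ([row, column] in pixels: a listed point, or the origin of a listed thing).
The state is a dict: "time": time; "qpos": joint angles; "dq": joint speeds; "joint_efforts": joint torques, N m; "eef_pos": TCP position; "tcp_rot": TCP orientation; "contact_force": force on the tool from outside, world axes, zero at the start; "wrist_torque": the same for the moment, N m; "opening": opening from 0.0 (shut) to 1.0 (fully open).
Only numpy, scipy, OpenCV 4.12 (cv2) and the standard library are available. Lean on these libraries where they do the work, as an engineer would, in place of code of your own. Each camera call takes 0.05 s, during which the arm holds its last target.

## Working session

There is one attempt and no reset: what is moved stays moved. The work goes in short steps, Python scripts to look and compute and a shell command to move; the robot and the scene stay as the last step left them, time stands still between calls to the robot, and variables do not carry over. Pictures are saved under pics/ and viewed, and the job is handed in when it is done.

```bash
mkdir -p pics; ls; cat > h.py <<'E'
import numpy as np, cv2
from scipy.spatial.transform import Rotation as R
from plant import telemetry, imaging, ticket, finder, ctrl
def K(p):
    h,w=p["pixels"].shape[:2]; f=h/2/np.tan(np.radians(p["vfov"])/2)
    return np.array([[f,0,p["cx"]],[0,f,p["cy"]],[0,0,1.]])
def ray(p,rc):
    u=cv2.undistortPoints(np.array([[[rc[1],rc[0]]]],float),K(p),np.array(p["distortion"],float))[0,0]
    Rm=cv2.Rodrigues(np.array(p["rvec"],float))[0]; t=np.array(p["tvec"],float).ravel()
    d=Rm.T@np.array([u[0],u[1],1]); return -Rm.T@t, d/np.linalg.norm(d)
def onz(p,rc,z):
    c,d=ray(p,rc); return c+d*(z-c[2])/d[2]
def tri(p1,rc1,p2,rc2):
    c1,d1=ray(p1,rc1);c2,d2=ray(p2,rc2)
    s=np.linalg.lstsq(np.c_[d1,-d2],c2-c1,rcond=None)[0]
    a=c1+d1*s[0];b=c2+d2*s[1]; return (a+b)/2,np.linalg.norm(a-b)
def proj(p,X):
    return cv2.projectPoints(np.array(X,float).reshape(-1,1,3),np.array(p["rvec"],float),np.array(p["tvec"],float),K(p),np.array(p["distortion"],float))[0].reshape(-1,2)
def save(p,n,crop=None,s=1):
    im=p["pixels"]
    if crop: im=im[crop[0]:crop[1],crop[2]:crop[3]]
    im=cv2.resize(im,None,fx=s,fy=s,interpolation=cv2.INTER_CUBIC)
    cv2.imwrite("pics/"+n+".png",im[:,:,::-1])
E
python3 - <<'E'
from h import *
print(telemetry.get_state(), ctrl.grip_point_offset)
P={n:imaging.read_camera(n) for n in("scene","top")}
for n,p in P.items():
    save(p,"a_"+n,s=1.4)
    c,d=ray(p,[210,280]);print(n,c,d,p["shot"])
    for l in["core_center","cradle_seat","lift_mark","jack_block","saddle_top","press_pad","beech_block","weight_500g"]:
        print(l,[(np.round(x["location"],1),round(x["confidence"],2)) for x in finder.pinpoint(l,p)])
E
```

```text
pics
{'time': 0.0, 'qpos': array([-1.46102023e+00,  2.87220084e-01,  1.57816727e+00, -1.53879150e-05,
        1.27860497e+00, -1.49974610e-01]), 'dq': array([-0.00012506, -0.00070289, -0.00287664,  0.00094131, -0.00038182,
       -0.00055317]), 'joint_efforts': array([ 8.55677772e-04, -4.05981946e+01, -2.92626929e+01, -7.26425264e-05,
        5.89000396e-03, -7.41210783e-06]), 'eef_pos': array([ 0.17333574, -0.65168691,  0.22991617]), 'tcp_rot': array([ 9.91577043e-01,  1.29512660e-01,  1.67503899e-05, -1.19973664e-03]), 'contact_force': array([-0.07774156,  0.34977195,  0.34778369]), 'wrist_torque': array([-0.01814169,  0.02149151, -0.0445464 ]), 'opening': 1.0000197049610873} 0.0187
scene [-0.16505811  0.76503502  1.3986409 ] [ 0.42143903 -0.49102422 -0.76242006] 1
core_center [(array([288.2, 236.7]), 0.6), (array([324.9, 244.7]), 0.54)]
cradle_seat [(array([166.8, 339.7]), 0.92)]
lift_mark [(array([200.7, 323.9]), 0.68)]
jack_block [(array([241. , 309.7]), 0.67)]
saddle_top [(array([258.1, 296.1]), 0.72), (array([226.2, 319.3]), 0.51)]
press_pad [(array([261.5, 294.2]), 0.81)]
beech_block [(array([224.5, 318. ]), 0.73), (array([289., 210.]), 0.62)]
weight_500g []
top [ 0.28329392 -0.08724605  1.60888694] [ 0.15289155 -0.02480536 -0.98793161] 2
core_center [(array([260.4, 138.3]), 0.68), (array([141.3, 124.5]), 0.66), (array([224.7, 166.5]), 0.56)]
cradle_seat [(array([211.8, 367.1]), 0.7), (array([202.8, 149.2]), 0.56)]
lift_mark []
jack_block [(array([248.3, 259.6]), 0.75)]
saddle_top [(array([239.2, 280.8]), 0.56)]
press_pad [(array([253.7, 225.7]), 0.83)]
beech_block [(array([203.9, 150. ]), 0.59)]
weight_500g [(array([247.8, 419.9]), 0.73)]
```

View pics/a_scene.png

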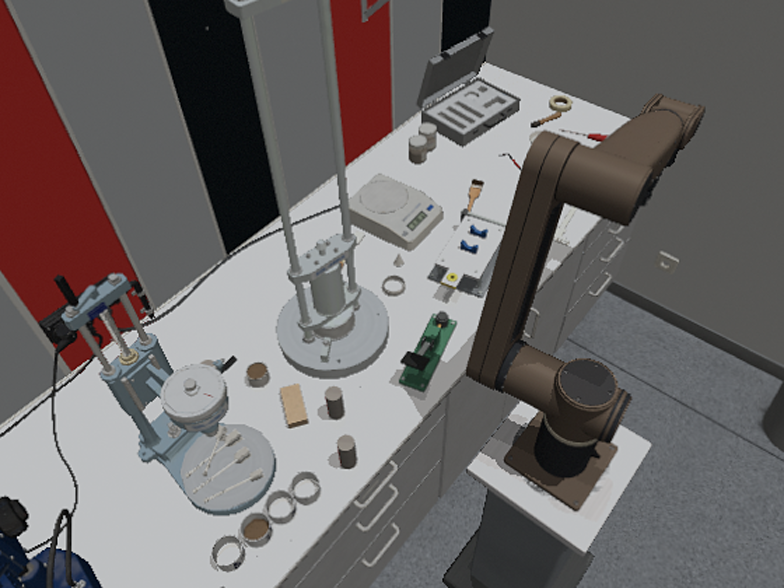

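View pics/a_top.png

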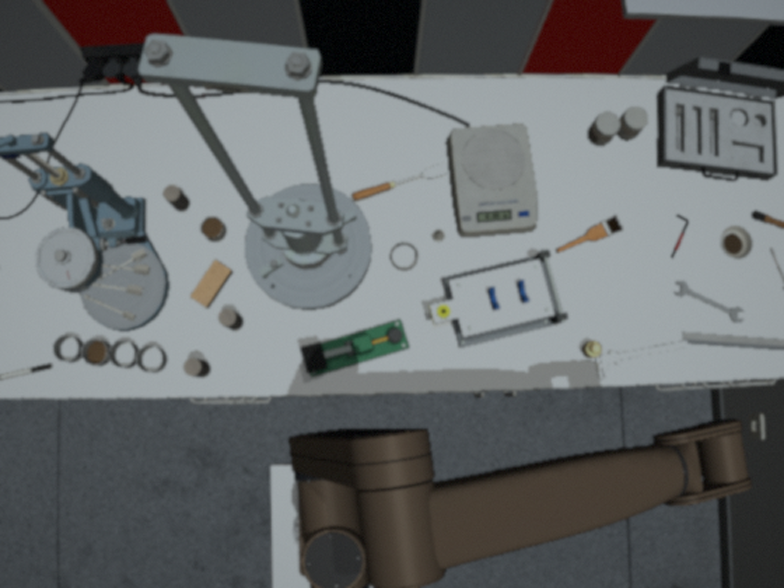

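```bash
python3 - <<'E'
from h import *
P={n:imaging.read_camera(n) for n in("scene","top")}
t=P["top"];s=P["scene"]
save(t,"b_r",(60,130,400,500),6)
save(t,"b_l",(110,290,90,230),4)
save(s,"b_s",(250,360,190,290),6)
save(s,"b_s2",(70,130,270,340),8)
for n,p in P.items():
    for x in finder.masks_of("core_center",p): print(n,x["extent"],round(x["confidence"],2))
a=lambda r,c:np.round(onz(t,[r/1.4,c/1.4],0.09),3)
for q in [(317,230),(364,197),(197,174),(127,605),(122,632)]: print(q,a(*q))
E
```

```text
scene [236.6, 311.0, 253.8, 333.3] 0.69
scene [232.2, 275.5, 244.3, 299.9] 0.51
top [128.6, 255.9, 150.4, 270.3] 0.78
top [114.6, 133.5, 135.6, 149.6] 0.57
top [157.3, 217.5, 174.8, 234.6] 0.53
(317, 230) [0.475 0.231 0.09 ]
(364, 197) [0.374 0.303 0.09 ]
(197, 174) [0.753 0.365 0.09 ]
(127, 605) [ 0.904 -0.638  0.09 ]
(122, 632) [ 0.917 -0.706  0.09 ]
```

View pics/b_r.png

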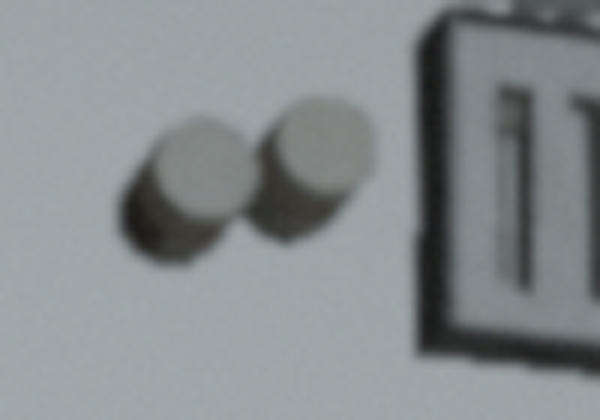

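View pics/b_l.png

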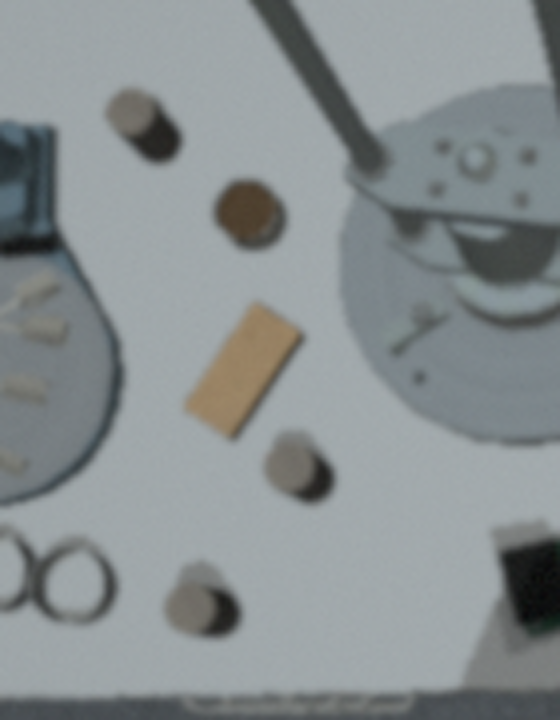

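View pics/b_s.png

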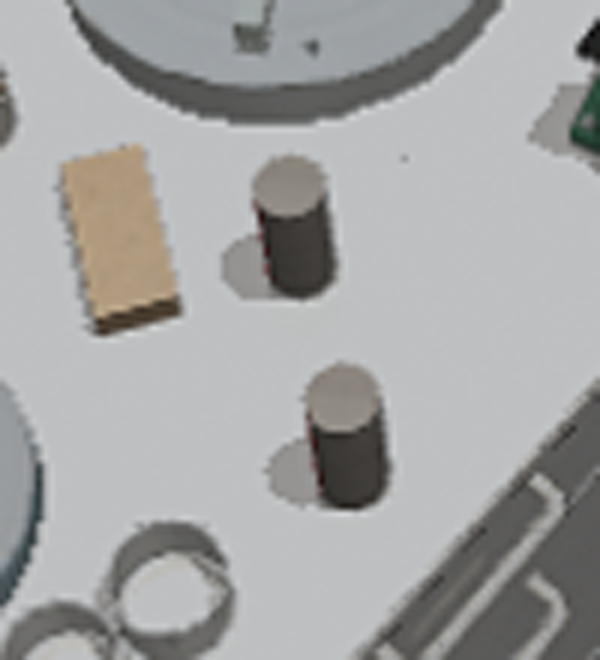

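View pics/b_s2.png

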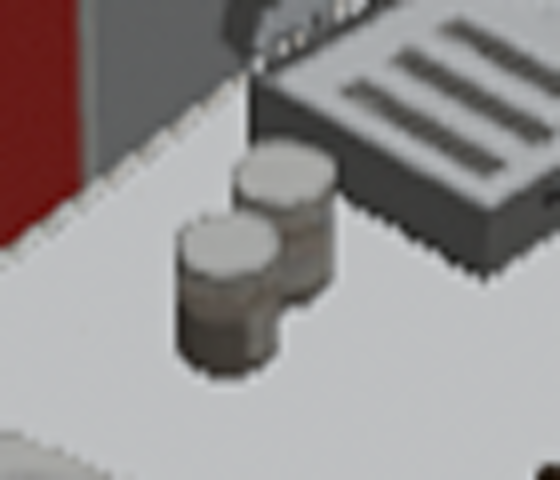

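The scene shows standing grey cylinders: top view (px in the 560x420 frame) A (226,164), B (260,141), C (141,124). The two wider lidded jars at (91,432) and (87,451) are a different object. Both A and B show the red line. The core farthest to the robot's right is A at about (0.475, 0.231). The wooden block is close to it at (203,150), the jack is at (250,257), and the weight is at (248,420).

```bash
cat > meas.py <<'E'
from h import *
import sys
L=sys.argv[1:]
N=3
acc={}
for k in range(N):
    P={n:imaging.read_camera(n) for n in("scene","top")}
    for l in L:
        for n,p in P.items():
            acc.setdefault((l,n),[]).extend([(*x["location"],x["confidence"]) for x in finder.pinpoint(l,p)])
from itertools import product
for l in L:
    cl={}
    for n in P:
        cs=[]
        for q in acc[(l,n)]:
            for c in cs:
                if np.hypot(*(np.mean(c,0)[:2]-q[:2]))<8: c.append(q);break
            else: cs.append([q])
        cl[n]=[(np.mean(c,0),len(c)) for c in cs]
    for (a,na),(b,nb) in product(cl["scene"],cl["top"]):
        X,e=tri(P["scene"],a[:2],P["top"],b[:2])
        if e<.03: print(l,np.round(X,4),"gap",round(e,4),"px",np.round(a,2),na,np.round(b,2),nb)
    if not cl["scene"] or not cl["top"]: print(l,cl)
print(telemetry.get_state()["time"])
E
python3 meas.py core_center cradle_seat lift_mark jack_block saddle_top press_pad beech_block weight_500g
```

```text
core_center [0.3686 0.3214 0.0516] gap 0.0022 px [323.17 245.93   0.72] 3 [262.73 138.23   0.66] 3
core_center [0.4862 0.2372 0.0301] gap 0.0012 px [287.93 237.33   0.51] 3 [225.57 166.43   0.58] 3
core_center [0.766  0.3759 0.0506] gap 0.0058 px [267.9  148.27   0.45] 3 [141.17 125.     0.58] 3
cradle_seat [ 0.5098 -0.3835  0.1041] gap 0.0067 px [166.6  338.25   0.71] 2 [211.   364.77   0.77] 3
lift_mark [ 0.4794 -0.2458  0.0455] gap 0.0038 px [200.93 323.47   0.79] 3 [223.97 318.43   0.9 ] 3
jack_block [ 0.4069 -0.0586  0.0431] gap 0.0081 px [241.57 308.53   0.68] 3 [249.07 259.97   0.77] 3
saddle_top [ 0.4525 -0.1328 -0.0817] gap 0.0154 px [242.6  308.9    0.49] 1 [238.83 282.8    0.55] 3
saddle_top [ 0.4336 -0.1335  0.036 ] gap 0.0018 px [226.47 316.27   0.48] 3 [238.83 282.8    0.55] 3
press_pad [0.3872 0.0465 0.0769] gap 0.0028 px [258.23 295.53   0.69] 3 [254.7  225.13   0.68] 3
beech_block [0.5597 0.2931 0.0269] gap 0.0077 px [287.67 209.07   0.6 ] 3 [204.27 150.3    0.67] 3
weight_500g {'scene': [], 'top': [(array([250.13333333, 421.        ,   0.51666667]), 3)]}
3.8
```

```bash
python3 - <<'E'
from h import *
P={n:imaging.read_camera(n) for n in("scene","top")}
save(P["top"],"c_t",(170,280,205,405),4)
save(P["scene"],"c_s",(140,290,270,370),5)
E
```

```text
(no output)
```

View pics/c_t.png

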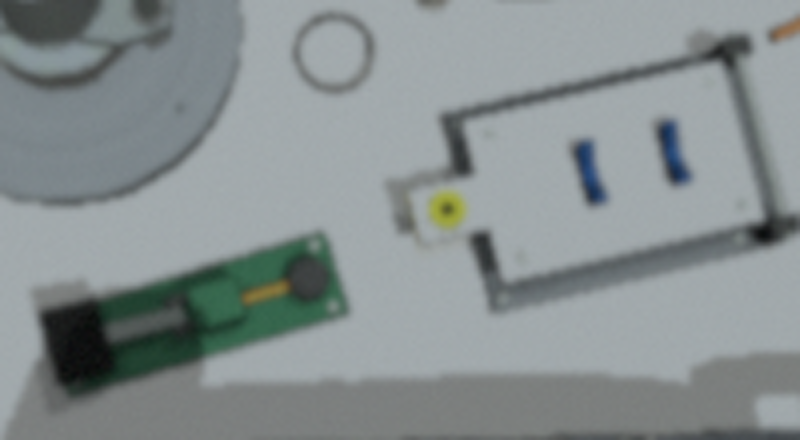

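View pics/c_s.png

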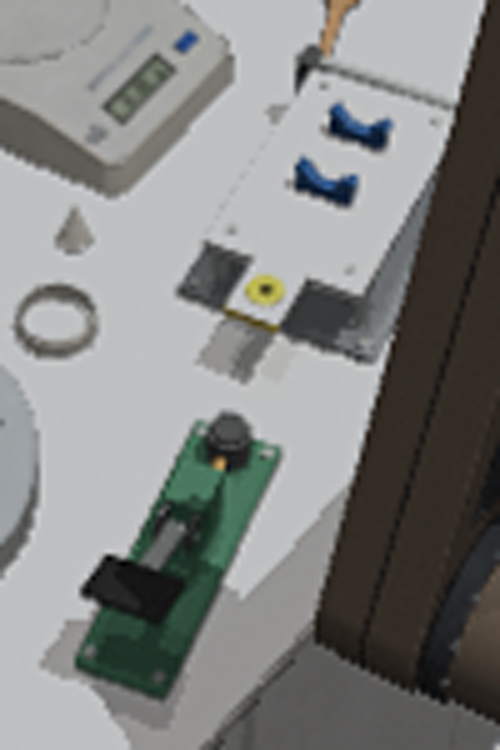

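```bash
python3 - <<'E'
from h import *
t=imaging.read_camera("top");s=imaging.read_camera("scene")
f=lambda p,c,r,z:np.round(onz(p,[r,c],z),4)[:2]
T=lambda x,y:(205+x/4-.375,170+y/4-.375)
S=lambda x,y:(270+x/5-.4,140+y/5-.4)
print("dot",f(t,*T(447,208),.070),f(s,*S(266,290),.070),tri(s,S(266,290)[::-1],t,T(447,208)[::-1]))
print("saddle",f(t,*T(307,277),.050),f(s,*S(229,430),.050),tri(s,S(229,430)[::-1],t,T(307,277)[::-1]))
sup=[f(t,*T(589,173),.090),f(t,*T(673,152),.090)]; print("sup",sup,np.mean(sup,0)); d=sup[0]-sup[1];print(np.degrees(np.arctan2(d[1],d[0])),np.linalg.norm(d))
sup=[f(s,*S(326,183),.09),f(s,*S(360,128),.09)]; print("supS",sup,np.mean(sup,0)); d=sup[0]-sup[1];print(np.degrees(np.arctan2(d[1],d[0])),np.linalg.norm(d))
print("tri sup",tri(s,S(326,183)[::-1],t,T(589,173)[::-1]),tri(s,S(360,128)[::-1],t,T(673,152)[::-1]))
# table plate corners z=.07
for n,q in dict(tl=(466,117),bl=(497,290),tr=(728,60),br=(768,222)).items(): print(n,f(t,*T(*q),.07))
for n,q in dict(fl=(322,233),fr=(349,312),bl=(86,300),br=(84,393)).items(): print("jack",n,f(t,*T(*q),.014))
print("blk top",f(t,*T(215,300),.072))
for n,q in dict(core=(166.43,225.57)).items(): print(n,f(t,*q,.045),f(s,237.33,287.93,.045))
# core tops: top crop 4x off(90,110): (290,468); scene 6x off (190,250): (290,187)
a=(90+290/4-.4,110+467/4-.4);b=(190+290/6-.4,250+187/6-.4)
print("coretop",f(t,*a,.09),f(s,*b,.09),tri(s,b[::-1],t,a[::-1]))
print("weight",f(t,421,250.1,0),"pad", f(t,225.13,254.7,.092),f(s,295.53,258.23,.092))
E
```

```text
dot [ 0.4822 -0.2381] [ 0.4812 -0.2388] (array([ 0.4816121 , -0.23829826,  0.0703044 ]), np.float64(0.0011689436179895026))
saddle [ 0.4331 -0.1282] [ 0.4316 -0.1259] (array([ 0.43333313, -0.12838432,  0.04622326]), np.float64(0.00022929992600406146))
sup [array([ 0.504 , -0.3472]), array([ 0.5188, -0.4139])] [ 0.5114  -0.38055]
102.51061568578668 0.06832225113387291
supS [array([ 0.5004, -0.3426]), array([ 0.5142, -0.4091])] [ 0.5073  -0.37585]
101.72355349764753 0.06791678732095624
tri sup (array([ 0.50467953, -0.34875456,  0.08248241]), np.float64(0.0009788475428674798)) (array([ 0.51932816, -0.41607862,  0.08173503]), np.float64(0.0017693812437838802))
tl [ 0.5537 -0.2558]
bl [ 0.4173 -0.2744]
tr [ 0.5948 -0.467 ]
br [ 0.4645 -0.4906]
jack fl [ 0.4717 -0.1422]
jack fr [ 0.4077 -0.1619]
jack bl [0.4223 0.0477]
jack br [0.3483 0.0502]
blk top [ 0.4149 -0.0564]
core [0.4838 0.2338] [0.4796 0.2432]
coretop [0.4758 0.238 ] [0.4748 0.2397] (array([0.47617325, 0.23855247, 0.08723339]), np.float64(5.710956938366485e-05))
weight [ 0.3883 -0.5853] pad [0.3849 0.0445] [0.3821 0.0553]
```

```bash
python3 -m crank '[[1,-0.65,0,0,0,0,1],[1,-0.65,0,0,0,0,1],[1,-0.65,0,0,0,0,1],[1,-0.65,0,0,0,0,1]]' 40; python3 -c "
from h import *
s=telemetry.get_state();print(s['time'],s['qpos'],s['eef_pos'],s['tcp_rot'])
import json;open('log.jsonl','a').write(json.dumps([list(s[k]) for k in ('qpos','eef_pos','tcp_rot')])+'\n')"
```

```text
time: 4.4
eef_pos: [0.2953, -0.517, 0.2313]
tcp_rot: [0.991, 0.13, 0.0, -0.0]
contact_force: [0.3, -0.1, -0.8]
opening: 1.0
4.4 [-1.22249421e+00  1.12974236e-01  1.77818944e+00  8.51845684e-04
  1.25092690e+00  8.64634279e-02] [ 0.29527321 -0.5169654   0.23133523] [ 9.91459673e-01  1.30412775e-01  3.41075421e-04 -3.30297708e-04]
```

```bash
cat > lg.py <<'E'
from h import *
import json
s=telemetry.get_state()
print(np.round(s['time'],2),'q',np.round(s['qpos'],3),'p',np.round(s['eef_pos'],4),'\n R',np.round(R.from_quat(s['tcp_rot']).as_matrix(),3).tolist(),'F',np.round(s['contact_force'],1),'open',round(s['opening'],3))
open('log.jsonl','a').write(json.dumps([list(s[k]) for k in ('qpos','eef_pos','tcp_rot')])+'\n')
E
python3 -m crank '[[1,-0.9,0,0,0,0,1],[1,-0.9,0,0,0,0,1],[1,-0.9,0,0,0,0,1],[1,-0.9,0,0.1,0,0,1],[1,-0.9,0,0.2,0.1,0,1],[1,-0.9,0,0.2,0.2,0,1]]' 40; python3 lg.py
```

```text
time: 5.0
eef_pos: [0.4065, -0.3494, 0.2322]
tcp_rot: [0.972, 0.13, 0.106, -0.163]
contact_force: [-0.6, -0.6, -0.0]
opening: 1.0
5.0 q [-1.051  0.069  1.859  0.321  1.451  0.177] p [ 0.4065 -0.3494  0.2322] 
 R [[0.944, 0.288, 0.164], [0.219, -0.913, 0.345], [0.248, -0.289, -0.924]] F [-0.6 -0.6 -0. ] open 1.0
```

```bash
cat > kin.py <<'E'
from h import *
import json
from scipy.optimize import least_squares
Ry=lambda a:R.from_euler('y',a).as_matrix(); Rz=lambda a:R.from_euler('z',a).as_matrix()
def fk(q,p):
    d1,L2,L3,Lt,b,a1,e,s6=p
    M1=Rz(q[0]);M2=M1@Ry(q[1]);M3=M2@Ry(q[2]);M4=M3@Rz(q[3]);M5=M4@Ry(q[4]);M6=M5@Rz(q[5]+s6)
    x=M1@[a1,b,d1]+M2@[0,0,L2]+M3@[e,0,L3]+M5@[0,0,Lt]
    return x,M6
def load(): 
    D=[[np.array(v) for v in json.loads(l)] for l in open('log.jsonl')]
    D.append([np.array([-1.46102023e+00,2.87220084e-01,1.57816727e+00,-1.5e-05,1.27860497,-1.49974610e-01]),np.array([0.17333574,-0.65168691,0.22991617]),np.array([9.91577043e-01,1.29512660e-01,1.67503899e-05,-1.19973664e-03])])
    return D
def fit(v=False):
    D=load()
    def res(p):
        o=[]
        for q,x,r in D:
            y,M=fk(q,p); o+=list(y-x); o+=list(.3*(R.from_matrix(M).inv()*R.from_quat(r)).as_rotvec())
        return np.array(o+list(1e-3*(np.array(p)-p0)))
    p0=np.array([.3,.45,.45,.25,.1,0,0,np.pi])
    best=min((least_squares(res,np.r_[p0[:7],s]) for s in (0,np.pi,np.pi/2,-np.pi/2)),key=lambda r:r.cost)
    if v: print(np.round(best.x,4),best.cost,np.round(np.abs(best.fun).max(),4))
    return best.x
LO=np.array([-2.77,-.9,.21,-1.53,.24,-2.84]);HI=np.array([2.77,2.22,2.48,4.67,2.81,2.84])
def ik(p,x,M,q0):
    def res(q):
        y,N=fk(q,p); return np.r_[(y-x)*3,(R.from_matrix(M.T@N)).as_rotvec()]
    sols=[]
    rng=np.random.default_rng(0)
    for k in range(25):
        s=np.clip(q0,LO+.01,HI-.01) if k==0 else rng.uniform(LO,HI)
        r=least_squares(res,s,bounds=(LO,HI))
        if r.cost<1e-6 and not any(np.abs(r.x-t).max()<.02 for t in sols): sols.append(r.x)
    return sorted(sols,key=lambda s:np.abs(s-q0).max())
if __name__=="__main__": fit(True)
E
python3 kin.py
```

```text
[2.4040e-01 4.4300e-01 5.7250e-01 2.4930e-01 1.0090e-01 1.0000e-04
 2.0700e-02 1.5708e+00] 1.2432137268684381e-06 0.0016
```

```bash
cat > plan.py <<'E'
from kin import *
P=fit(); g=ctrl.grip_point_offset
k=np.array([0,0,1.]); ang=np.radians(102); c=np.array([np.cos(ang),np.sin(ang),0])
core=np.array([.476,.2385,0]); seat=np.array([.512,-.382,.106])
def Rt(z,y): 
    x=np.cross(y,z); return np.c_[x,y,z]
def start(phi,th,js,h):
    a=np.array([np.cos(phi),np.sin(phi),0]); z=np.sin(th)*a-np.cos(th)*k; y=js*np.cross(k,a)
    M=Rt(z,y); return core+[0,0,h]-g*z,M   # tcp = grip + g z
def tcp(gp,M): return gp+g*M[:,2]
def startM(phi,th,js):
    a=np.array([np.cos(phi),np.sin(phi),0]); z=np.sin(th)*a-np.cos(th)*k; return Rt(z,js*np.cross(k,a)),a
def finM(a,phi,th,js,sg):
    # core up ->axis'=sg*c ; a (horizontal toward tool) -> -k
    ax=sg*c
    z=-np.cos(th)*ax-np.sin(th)*k
    y=js*np.cross(ax,-k)      # y=js*cross(k,a) mapped
    return Rt(z,y),ax
if __name__=="__main__":
  q0=np.array(telemetry.get_state()["qpos"])
  for th in np.radians([40,50]):
   for js in (1,-1):
    for sg in (1,-1):
      MF,ax=finM(None,0,th,js,sg)
      F=[ik(P,tcp(seat+ax*.01+[0,0,dz],MF),MF,q0) for dz in (0,.12)]
      print("final",np.degrees(th),js,sg,[[np.round(s,2).tolist() for s in f[:3]] for f in F])
    for ph in np.radians([-30,0,26,60]):
      MS,a=startM(ph,th,js)
      S=ik(P,tcp(core+[0,0,.055],MS),MS,q0)
      print("start",np.degrees(th),js,np.degrees(ph),[np.round(s,2).tolist() for s in S[:3]])
E
python3 plan.py
```

```text
final 40.0 1 1 [[[-0.6, 0.25, 2.1, -1.44, 0.56, -2.75]], []]
final 40.0 1 -1 [[[-0.93, 0.75, 1.36, 0.34, 1.84, -1.19]], [[-0.93, 0.62, 1.33, 0.36, 2.0, -1.12]]]
start 40.0 1 -29.999999999999996 [[0.51, 0.21, 2.21, -1.13, 0.66, 0.37]]
start 40.0 1 0.0 [[0.38, 0.09, 2.35, -1.41, 0.24, 0.12]]
start 40.0 1 26.0 []
start 40.0 1 59.99999999999999 [[0.02, 0.11, 2.33, 1.15, 0.64, 2.75]]
final 40.0 -1 1 [[[-0.6, 0.25, 2.1, -1.44, 0.56, 0.39]], [[-0.6, 0.05, 2.06, -1.1, 0.64, -0.02]]]
final 40.0 -1 -1 [[[-0.93, 0.75, 1.36, 0.34, 1.84, 1.96]], [[-0.93, 0.62, 1.33, 0.36, 2.0, 2.02]]]
start 40.0 -1 -29.999999999999996 [[0.51, 0.21, 2.21, -1.13, 0.66, -2.77]]
start 40.0 -1 0.0 []
start 40.0 -1 26.0 []
start 40.0 -1 59.99999999999999 [[0.02, 0.11, 2.33, 1.15, 0.64, -0.39]]
final 50.0 1 1 [[], [[-0.63, 0.05, 2.0, -0.75, 0.68, 2.79]]]
final 50.0 1 -1 [[[-0.91, 0.67, 1.43, 0.29, 1.69, -1.18]], [[-0.91, 0.54, 1.38, 0.3, 1.85, -1.13]]]
start 50.0 1 -29.999999999999996 [[0.57, 0.26, 2.22, -1.4, 0.76, 0.66]]
start 50.0 1 0.0 [[0.41, 0.12, 2.4, 4.14, 0.37, 0.88]]
start 50.0 1 26.0 [[0.18, 0.06, 2.46, 2.42, 0.31, 2.1]]
start 50.0 1 59.99999999999999 [[-0.04, 0.15, 2.37, 1.44, 0.75, 2.43]]
final 50.0 -1 1 [[[-0.63, 0.23, 2.05, -1.01, 0.53, -0.03]], [[-0.63, 0.05, 2.0, -0.75, 0.68, -0.35]]]
final 50.0 -1 -1 [[[-0.91, 0.67, 1.43, 0.29, 1.69, 1.96]], [[-0.91, 0.54, 1.38, 0.3, 1.85, 2.01]]]
start 50.0 -1 -29.999999999999996 [[0.57, 0.26, 2.22, -1.4, 0.76, -2.48]]
start 50.0 -1 0.0 [[0.41, 0.12, 2.4, 4.14, 0.37, -2.26]]
start 50.0 -1 26.0 [[0.18, 0.06, 2.46, 2.42, 0.31, -1.05]]
start 50.0 -1 59.99999999999999 [[-0.04, 0.15, 2.37, 1.44, 0.75, -0.71]]
```

```bash
cat > e.py <<'E'
from plan import *
q0=np.array(telemetry.get_state()["qpos"]); out=[]
for th in np.radians([40,45,50]):
   for js in (1,-1):
    sg=-1
    MF,ax=finM(None,0,th,js,sg)
    F=ik(P,tcp(seat+ax*.01,MF),MF,q0)
    for ph in np.radians(np.arange(-180,180,20)):
      MS,a=startM(ph,th,js)
      S=ik(P,tcp(core+[0,0,.055],MS),MS,q0)
      for s in S:
        for f in F: out.append((np.abs(s-f)[1:].max(),np.degrees(th),js,np.degrees(ph),np.round(s,2).tolist(),np.round(f,2).tolist()))
out.sort(key=lambda o:o[0])
for o in out[:25]: print(o)
E
python3 e.py
```

```text
(np.float64(1.5598229341825678), np.float64(40.0), 1, np.float64(-20.0), [0.48, 0.16, 2.26, -1.22, 0.53, 0.29], [-0.93, 0.75, 1.36, 0.34, 1.84, -1.19])
(np.float64(1.6340650257092122), np.float64(40.0), 1, np.float64(-40.0), [0.54, 0.26, 2.15, -1.04, 0.78, 0.45], [-0.93, 0.75, 1.36, 0.34, 1.84, -1.19])
(np.float64(1.727655542607518), np.float64(45.0), 1, np.float64(-20.0), [0.51, 0.18, 2.28, -1.41, 0.57, 0.5], [-0.92, 0.71, 1.4, 0.31, 1.76, -1.19])
(np.float64(1.7475847120098131), np.float64(40.0), 1, np.float64(0.0), [0.38, 0.09, 2.35, -1.41, 0.24, 0.12], [-0.93, 0.75, 1.36, 0.34, 1.84, -1.19])
(np.float64(1.7547515945502368), np.float64(45.0), 1, np.float64(-40.0), [0.57, 0.28, 2.15, -1.15, 0.83, 0.57], [-0.92, 0.71, 1.4, 0.31, 1.76, -1.19])
(np.float64(1.7864380004795313), np.float64(40.0), 1, np.float64(-59.99999999999999), [0.55, 0.35, 2.02, -0.87, 1.0, 0.6], [-0.93, 0.75, 1.36, 0.34, 1.84, -1.19])
(np.float64(1.8594385114265664), np.float64(50.0), 1, np.float64(-40.0), [0.59, 0.31, 2.15, -1.26, 0.89, 0.68], [-0.91, 0.67, 1.43, 0.29, 1.69, -1.18])
(np.float64(1.8624535029008253)
[... 2071 characters left out ...]
.float64(40.0), [0.09, 0.06, 2.42, 1.63, 0.42, -0.52], [-0.92, 0.71, 1.4, 0.31, 1.76, 1.96])
(np.float64(2.5016971004098805), np.float64(40.0), 1, np.float64(-140.0), [0.37, 0.58, 1.68, -0.21, 1.55, 1.32], [-0.93, 0.75, 1.36, 0.34, 1.84, -1.19])
(np.float64(2.5071965288050664), np.float64(45.0), 1, np.float64(-140.0), [0.37, 0.62, 1.64, -0.23, 1.63, 1.32], [-0.92, 0.71, 1.4, 0.31, 1.76, -1.19])
(np.float64(2.5079947725401155), np.float64(50.0), 1, np.float64(-140.0), [0.38, 0.67, 1.6, -0.25, 1.71, 1.33], [-0.91, 0.67, 1.43, 0.29, 1.69, -1.18])
(np.float64(2.510224523327677), np.float64(40.0), -1, np.float64(80.0), [-0.02, 0.19, 2.23, 0.97, 0.88, -0.55], [-0.93, 0.75, 1.36, 0.34, 1.84, 1.96])
```

```bash
cat > go.py <<'E'
from plan import *
def to(pos,M,label="",frac=None):
    """row from the current pose to pos,M"""
    s=telemetry.get_state(); p=np.array(s["eef_pos"]); M0=R.from_quat(s["tcp_rot"]).as_matrix()
    d=M0.T@(np.array(pos)-p)/.15; w=R.from_matrix(M0.T@M).as_rotvec()/(np.pi/2)
    m=max(np.abs(d).max(),np.abs(w).max(),1)
    n=max(np.linalg.norm(d)*.15/.05,np.linalg.norm(w)*90/8.59)
    print(label,"row",np.round(np.r_[d,w],3).tolist(),"max",round(m,2),"rows needed",round(n,1))
    if m>1: print("   frac",round(1/m,2),np.round(np.r_[d,w]/m,3).tolist(),"rows",round(n/m,1))
    q=ik(P,np.array(pos),M,np.array(s["qpos"])); print("   ik",[np.round(x,2).tolist() for x in q[:2]])
def down(yaw):  # tool y at angle yaw (deg)
    y=np.array([np.cos(np.radians(yaw)),np.sin(np.radians(yaw)),0]); return Rt(-k,y)
E
python3 - <<'E'
from go import *
to([.45,-.05,.27],down(12),"mid")
MS,a=startM(np.radians(-78),np.radians(45),1)
to(tcp(core+[0,0,.055+.11],MS),MS,"above")
print(tcp(core+[0,0,.055+.11],MS))
E
```

```text
mid row [0.773, -1.812, 0.503, -0.029, -0.273, -0.951] max 1.81 rows needed 10.4
   frac 0.55 [0.426, -1.0, 0.277, -0.016, -0.151, -0.525] rows 5.7
   ik [[-0.34, -0.25, 2.05, 0.0, 1.34, -0.54]]
above row [1.159, -3.206, 1.896, -0.411, -0.671, -0.913] max 3.21 rows needed 12.6
   frac 0.31 [0.362, -1.0, 0.591, -0.128, -0.209, -0.285] rows 3.9
   ik [[0.56, 0.28, 1.88, -0.74, 1.38, 0.66]]
[0.47874919 0.22556606 0.1517771 ]
```

```bash
python3 -m crank '[[0.43,-1,0.28,-0.02,-0.27,-0.95,0.9],[0.43,-1,0.28,-0.02,-0.27,-0.95,0.9],[0.43,-1,0.28,-0.02,-0.27,-0.95,0.9],[0.43,-1,0.28,-0.02,-0.27,-0.95,0.9],[0.43,-1,0.28,-0.02,-0.27,-0.95,0.9],[0.43,-1,0.28,-0.02,-0.27,-0.95,0.9],[0.43,-1,0.28,-0.02,-0.27,-0.95,0.9],[0.43,-1,0.28,-0.02,-0.27,-0.95,0.9],[0.43,-1,0.28,-0.02,-0.27,-0.95,0.9],[0.43,-1,0.28,-0.02,-0.27,-0.95,0.9],[0.43,-1,0.28,-0.02,-0.27,-0.95,0.9]]' 40; python3 lg.py; python3 - <<'E'
from go import *
to([.45,0.1,.27],down(12),"mid")
MS,a=startM(np.radians(-78),np.radians(45),1)
to(tcp(core+[0,0,.055+.11],MS),MS,"above")
E
```

```text
time: 6.1
eef_pos: [0.4293, -0.1847, 0.2518]
tcp_rot: [0.629, 0.777, -0.001, -0.007]
contact_force: [0.3, 0.1, -0.7]
opening: 0.896
6.1 q [-6.230e-01 -1.950e-01  2.038e+00 -2.000e-03  1.313e+00 -8.320e-01] p [ 0.4293 -0.1847  0.2518] 
 R [[-0.208, 0.978, -0.013], [0.978, 0.208, 0.007], [0.01, -0.012, -1.0]] F [ 0.3  0.1 -0.7] open 0.896
mid row [1.829, 0.528, -0.109, -0.007, -0.006, -0.0] max 1.83 rows needed 5.7
   frac 0.55 [1.0, 0.289, -0.06, -0.004, -0.003, -0.0] rows 3.1
   ik [[-0.0, -0.23, 2.04, 0.0, 1.34, -0.21]]
above row [2.6, 0.899, 0.682, -0.007, -0.506, 0.003] max 2.6 rows needed 8.5
   frac 0.38 [1.0, 0.346, 0.262, -0.003, -0.195, 0.001] rows 3.3
   ik [[0.56, 0.28, 1.88, -0.74, 1.38, 0.66]]
```

```bash
python3 -m crank '[[1,0.2,-0.1,0,0,0,0.9],[1,0.2,-0.1,0,0,0,0.9],[1,0.2,-0.1,0,-0.15,0,0.9],[1,0.2,-0.1,0,-0.15,0,0.9]]' ; python3 -m crank '[[0.9,0.3,0,0,-0.2,0,0.9],[0.9,0.3,0,0,-0.2,0,0.9],[0.9,0.3,0,0,-0.2,0,0.9]]'; python3 lg.py; python3 - <<'E'
from go import *
MS,a=startM(np.radians(-78),np.radians(45),1)
to(tcp(core+[0,0,.055+.11],MS),MS,"above")
E
```

```text
time: 6.5
eef_pos: [0.4284, -0.027, 0.2694]
tcp_rot: [0.623, 0.774, -0.074, 0.086]
contact_force: [-0.7, -0.4, 0.1]
opening: 0.902
time: 6.8
eef_pos: [0.4441, 0.1021, 0.2387]
tcp_rot: [0.607, 0.749, -0.172, 0.205]
contact_force: [0.9, -0.9, 0.4]
opening: 0.897
6.8 q [ 0.286 -0.134  2.076 -0.562  1.302  0.258] p [0.4441 0.1021 0.2387] 
 R [[-0.18, 0.979, 0.098], [0.837, 0.205, -0.507], [-0.516, -0.009, -0.856]] F [ 0.9 -0.9  0.4] open 0.897
above row [0.947, 0.4, 0.102, -0.006, -0.155, 0.002] max 1 rows needed 3.1
   ik [[0.56, 0.28, 1.88, -0.74, 1.38, 0.66]]
```

```bash
python3 -m crank '[[0.95,0.4,0.1,0,-0.15,0,0.8],[0.95,0.4,0.1,0,-0.15,0,0.8],[0.95,0.4,0.1,0,-0.15,0,0.8],[0.95,0.4,0.1,0,-0.15,0,0.8],[0.95,0.4,0.1,0,-0.15,0,0.8]]' ; python3 lg.py; python3 kin.py; python3 - <<'E'
from go import *
MS,a=startM(np.radians(-78),np.radians(45),1)
to(tcp(core+[0,0,.055],MS),MS,"grasp")
t=imaging.read_camera("top");s=imaging.read_camera("scene")
save(t,"d_t",(140,260,100,240),5);save(s,"d_s",(220,360,160,300),5)
E
```

```text
time: 7.3
eef_pos: [0.4786, 0.2246, 0.1503]
tcp_rot: [0.581, 0.72, -0.244, 0.289]
contact_force: [-0.4, -0.9, 0.5]
opening: 0.801
7.3 q [ 0.557  0.284  1.88  -0.729  1.378  0.64 ] p [0.4786 0.2246 0.1503] 
 R [[-0.157, 0.979, 0.133], [0.697, 0.205, -0.688], [-0.7, -0.015, -0.714]] F [-0.4 -0.9  0.5] open 0.801
[0.2403 0.443  0.5725 0.2493 0.1009 0.     0.0206 1.5708] 1.2432207090242064e-06 0.0016
grasp row [0.511, 0.013, 0.512, -0.008, -0.006, 0.005] max 1 rows needed 2.2
   ik [[0.56, 0.46, 1.9, -0.78, 1.24, 0.79]]
```

View pics/d_t.png

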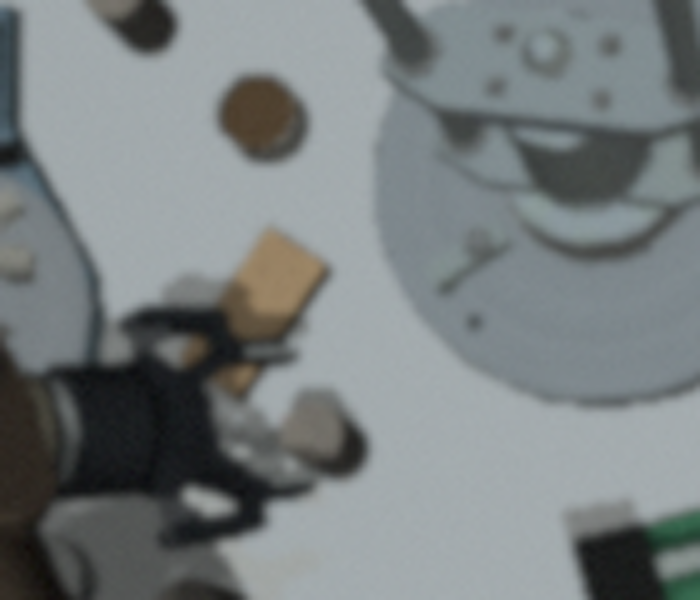

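View pics/d_s.png

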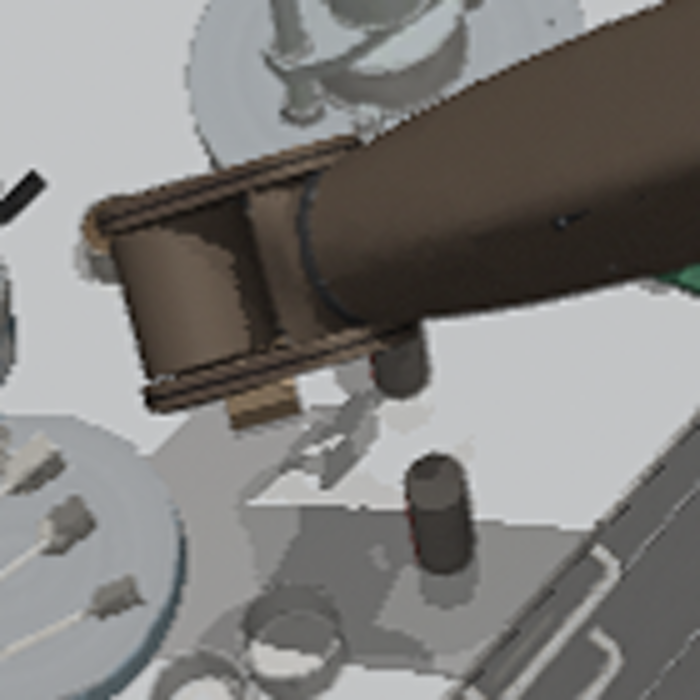

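```bash
python3 -m crank '[[0.25,0.01,0.25,0,0,0,0.7],[0.49,0.01,0.49,0,0,0,0.7],[0.49,0.01,0.49,0,0,0,0.7],[0.49,0.01,0.49,0,0,0,0.7]]' ; python3 lg.py
```

```text
time: 7.8
eef_pos: [0.4791, 0.2239, 0.0493]
tcp_rot: [0.583, 0.719, -0.243, 0.29]
contact_force: [-0.1, -0.1, -0.4]
opening: 0.698
7.8 q [ 0.555  0.444  1.896 -0.761  1.248  0.767] p [0.4791 0.2239 0.0493] 
 R [[-0.153, 0.979, 0.133], [0.698, 0.202, -0.687], [-0.7, -0.012, -0.714]] F [-0.1 -0.1 -0.4] open 0.698
```

```bash
python3 -m crank '[[0.025,0,0.025,0,0,0,0.7],[0.025,0,0.025,0,0,0,0.3],[0.025,0,0.025,0,0,0,0.3],[0.025,0,0.025,0,0,0,0.3],[0.025,0,0.025,0,0,0,0.3],[0.025,0,0.025,0,0,0,0.3]]' 50 ; python3 lg.py
```

```text
time: 8.4
eef_pos: [0.4803, 0.2259, 0.0454]
tcp_rot: [0.583, 0.719, -0.242, 0.291]
contact_force: [-3.0, 0.5, 7.2]
opening: 0.456
8.4 q [ 0.558  0.453  1.892 -0.764  1.242  0.775] p [0.4803 0.2259 0.0454] 
 R [[-0.151, 0.979, 0.137], [0.698, 0.204, -0.687], [-0.7, -0.008, -0.714]] F [-3.   0.5  7.2] open 0.456
```

```bash
python3 -m crank '[[-0.2,0,-0.2,0,0,0,0.3],[-0.45,0,-0.45,0,0,0,0.3],[-0.7,0,-0.7,0,0,0,0.3],[-0.9,0,-0.9,0,0,0,0.3],[-0.9,0,-0.9,0,0,0,0.3]]' ; python3 lg.py; python3 - <<'E'
from go import *
to([.45,.05,.27],down(12),"mid")
t=imaging.read_camera("top");s=imaging.read_camera("scene")
save(t,"e_t",(140,260,100,240),5);save(s,"e_s",(180,360,160,340),4)
E
```

```text
time: 8.9
eef_pos: [0.4849, 0.2255, 0.2425]
tcp_rot: [0.585, 0.719, -0.235, 0.293]
contact_force: [0.2, 0.5, -1.1]
opening: 0.456
8.9 q [ 0.552  0.174  1.823 -0.718  1.487  0.54 ] p [0.4849 0.2255 0.2425] 
 R [[-0.144, 0.979, 0.145], [0.704, 0.204, -0.681], [-0.696, 0.004, -0.718]] F [ 0.2  0.5 -1.1] open 0.456
mid row [-0.917, -0.466, 0.631, 0.002, 0.49, -0.003] max 1 rows needed 5.1
   ik [[-0.11, -0.25, 2.05, 0.0, 1.34, -0.32]]
```

View pics/e_t.png

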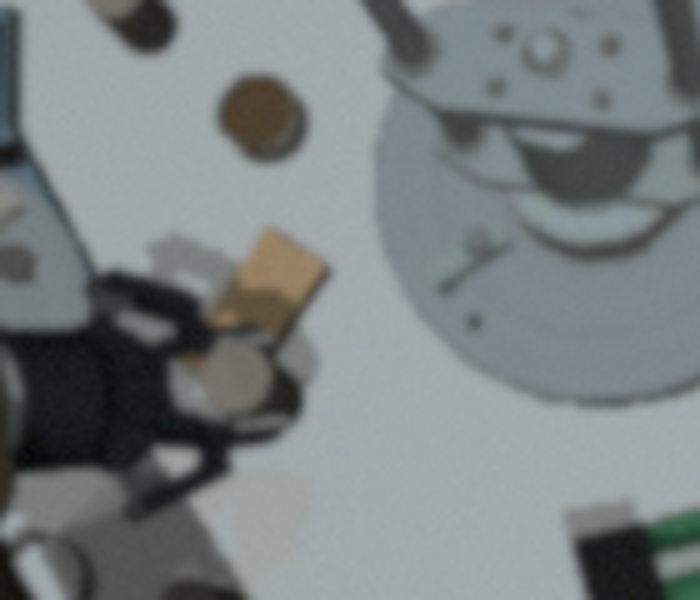

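```bash
cat > fin.py <<'E'
from go import *
M0=R.from_quat([0.583,0.719,-0.242,0.291]).as_matrix(); tcp0=np.array([.4803,.2259,.0454])
d=M0.T@(np.array([.476,.2385,.045])-tcp0); d[1]=0
up=M0.T@k; th=np.arctan2(abs(up[0]),abs(up[2]))
MF,ax=finM(None,0,th,1,-1)
F=seat-MF@d
E
python3 - <<'E'
from fin import *
print("d",d,"up",up,np.degrees(th),"check",MF@up,ax,"F",F)
to([.45,.05,.30],down(12),"mid")
to([.44,-.1,.30],down(12),"mid2")
to(F+[0,0,.12],MF,"above")
E
```

```text
d [ 0.00971706  0.         -0.00895974] up [-0.70056345 -0.00868917 -0.71353721] 44.47435052741016 check [ 1.99404547e-01 -9.79917255e-01 -7.12012005e-17] [ 0.20791169 -0.9781476  -0.        ] F [ 0.51208614 -0.38240527  0.09278915]
mid row [-1.085, -0.448, 0.453, -0.006, 0.491, -0.001] max 1.08 rows needed 5.1
   frac 0.92 [-1.0, -0.413, 0.418, -0.006, 0.453, -0.001] rows 4.7
   ik [[-0.11, -0.27, 2.01, 0.0, 1.4, -0.32]]
mid2 row [-1.775, -0.716, 1.128, -0.006, 0.491, -0.001] max 1.78 rows needed 6.7
   frac 0.56 [-1.0, -0.404, 0.635, -0.004, 0.277, -0.0] rows 3.8
   ik [[-0.45, -0.28, 2.02, -0.0, 1.4, -0.66]]
above row [-2.762, -0.624, 2.898, -0.006, 0.997, -0.003] max 2.9 rows needed 12.2
   frac 0.35 [-0.953, -0.215, 1.0, -0.002, 0.344, -0.001] rows 4.2
   ik [[-0.92, 0.59, 1.34, 0.33, 1.94, -1.13]]
```

```bash
python3 -m crank '[[-1,-0.41,0.4,0,0.45,0,0.3],[-1,-0.41,0.4,0,0.45,0,0.3],[-1,-0.41,0.4,0,0.45,0,0.3],[-1,-0.41,0.4,0,0.45,0,0.3],[-1,-0.41,0.4,0,0.45,0,0.3],[-1,-0.41,0.4,0,0.45,0,0.3]]' ; python3 lg.py; python3 - <<'E'
from fin import *
to([.45,-.1,.28],down(12),"mid2")
to(F+[0,0,.12],MF,"above")
E
```

```text
time: 9.6
eef_pos: [0.4519, 0.0626, 0.2945]
tcp_rot: [0.633, 0.774, -0.027, 0.021]
contact_force: [-0.5, -0.2, -3.6]
opening: 0.455
9.6 q [-0.047 -0.253  2.01  -0.069  1.384 -0.234] p [0.4519 0.0626 0.2945] 
 R [[-0.198, 0.98, -0.001], [0.978, 0.198, -0.068], [-0.067, -0.015, -0.998]] F [-0.5 -0.2 -3.6] open 0.455
mid2 row [-1.051, -0.225, 0.171, -0.01, 0.042, -0.006] max 1.05 rows needed 3.3
   frac 0.95 [-1.0, -0.214, 0.162, -0.009, 0.04, -0.006] rows 3.1
   ik [[-0.44, -0.24, 2.02, 0.0, 1.36, -0.65]]
above row [-2.944, -0.185, 0.746, -0.007, 0.548, -0.01] max 2.94 rows needed 9.1
   frac 0.34 [-1.0, -0.063, 0.253, -0.002, 0.186, -0.003] rows 3.1
   ik [[-0.92, 0.59, 1.34, 0.33, 1.94, -1.13]]
```

```bash
python3 -m crank '[[-1,-0.15,0.1,0,0.05,0,0.3],[-1,-0.15,0.1,0,0.05,0,0.3],[-1,-0.15,0.1,0,0.05,0,0.3],[-1,-0.15,0.1,0,0.05,0,0.3]]' ;  python3 -m crank '[[-0.98,-0.02,0.15,0,0.25,0,0.3],[-0.98,-0.02,0.15,0,0.25,0,0.3],[-0.98,-0.02,0.15,0,0.25,0,0.3],[-0.98,-0.02,0.15,0,0.25,0,0.3]]' ; python3 lg.py; python3 - <<'E'
from fin import *
to(F+[0,0,.12],MF,"above")
E
```

```text
time: 10.0
eef_pos: [0.4601, -0.0903, 0.2883]
tcp_rot: [0.633, 0.774, -0.004, -0.01]
contact_force: [0.6, 0.9, -2.2]
opening: 0.452
time: 10.4
eef_pos: [0.4869, -0.2355, 0.2577]
tcp_rot: [0.622, 0.756, 0.121, -0.166]
contact_force: [-0.2, 1.9, -2.6]
opening: 0.459
10.4 q [-0.742  0.142  1.736  0.22   1.616 -0.965] p [ 0.4869 -0.2355  0.2577] 
 R [[-0.172, 0.98, -0.101], [0.9, 0.198, 0.389], [0.402, -0.024, -0.916]] F [-0.2  1.9 -2.6] open 0.459
above row [-1.03, -0.022, -0.124, -0.009, 0.243, -0.014] max 1.03 rows needed 3.1
   frac 0.97 [-1.0, -0.022, -0.121, -0.009, 0.236, -0.014] rows 3.0
   ik [[-0.92, 0.59, 1.34, 0.33, 1.94, -1.13]]
```

```bash
python3 -m crank '[[-1,-0.02,-0.12,-0.01,0.24,-0.015,0.3],[-1,-0.02,-0.12,-0.01,0.24,-0.015,0.3],[-1,-0.02,-0.12,-0.01,0.24,-0.015,0.3],[-1,-0.02,-0.12,-0.01,0.24,-0.015,0.3],[-1,-0.02,-0.12,-0.01,0.24,-0.015,0.3],[-1,-0.02,-0.12,-0.01,0.24,-0.015,0.3]]' ; python3 lg.py; python3 meas.py core_center lift_mark; python3 - <<'E'
from fin import *
to(F,MF,"seat")
t=imaging.read_camera("top");s=imaging.read_camera("scene")
save(t,"f_t",(160,260,290,430),5);save(s,"f_s",(100,240,260,400),5)
E
```

```text
time: 11.0
eef_pos: [0.5147, -0.3718, 0.2256]
tcp_rot: [0.577, 0.723, 0.243, -0.293]
contact_force: [0.3, 0.4, -1.7]
opening: 0.455
11.0 q [-0.91   0.56   1.356  0.338  1.933 -1.131] p [ 0.5147 -0.3718  0.2256] 
 R [[-0.163, 0.976, -0.143], [0.692, 0.217, 0.689], [0.704, 0.013, -0.711]] F [ 0.3  0.4 -1.7] open 0.455
core_center [0.7693 0.3774 0.0461] gap 0.0034 px [268.53 147.97   0.49] 3 [140.33 124.77   0.61] 3
core_center [0.3714 0.3212 0.0528] gap 0.0018 px [322.57 245.9    0.67] 3 [261.27 137.87   0.67] 3
core_center [ 0.5215 -0.3746  0.2416] gap 0.0038 px [139.8  337.43   0.56] 3 [199.03 370.33   0.81] 3
lift_mark [ 0.4838 -0.2459  0.0438] gap 0.0093 px [200.57 321.8    0.66] 3 [223.4  318.8    0.77] 2
11.9
seat row [-0.657, -0.034, 0.589, 0.004, 0.009, 0.009] max 1 rows needed 2.6
   ik [[-0.92, 0.72, 1.38, 0.32, 1.78, -1.19]]
```

View pics/f_t.png

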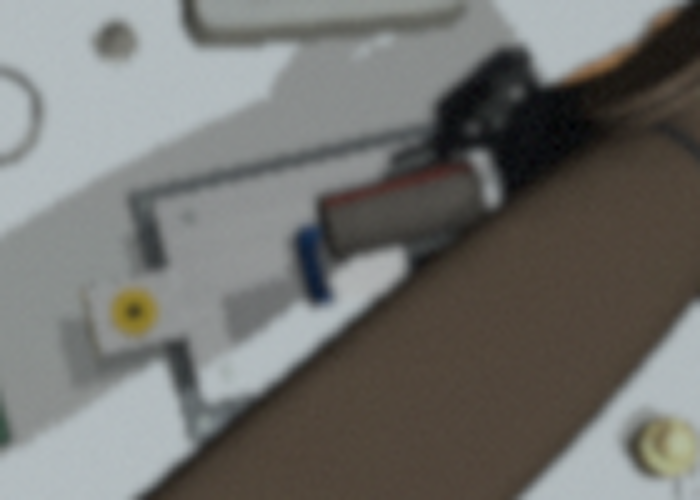

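View pics/f_s.png

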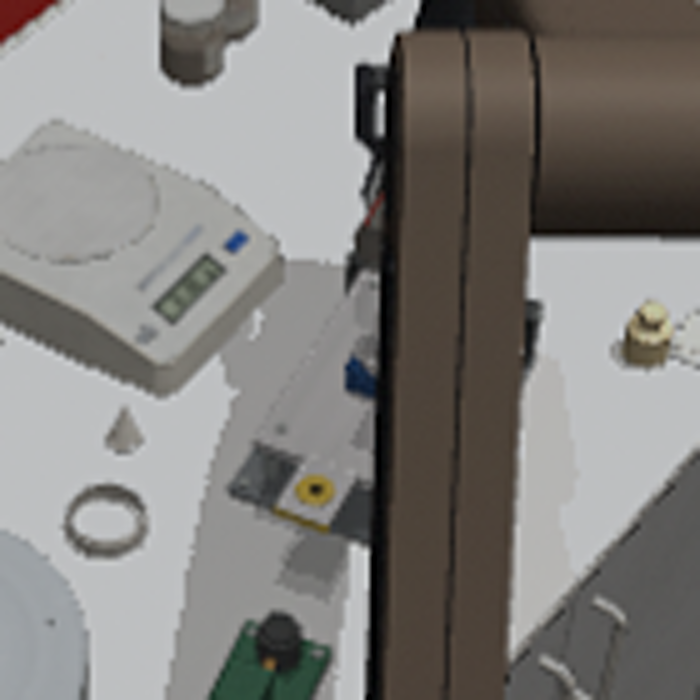

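```bash
python3 - <<'E'
from fin import *
s=telemetry.get_state();M=R.from_quat(s["tcp_rot"]).as_matrix()
print("model core",s["eef_pos"]+M@d, "axis",M@up)
t=imaging.read_camera("top")
for z in(.239,.245): print(onz(t,[199.03,370.33],z))
for q in((322,232),(486,186)): print(onz(t,[160+q[1]/5-.4,290+q[0]/5-.4],.239))
E
```

```text
model core [ 0.51340619 -0.37346244  0.23824037] axis [ 0.20517788 -0.97863163  0.01349699]
[ 0.52030681 -0.37605689  0.239     ]
[ 0.51926871 -0.37479193  0.245     ]
[ 0.50161963 -0.32872212  0.239     ]
[ 0.52558675 -0.42346185  0.239     ]
```

```bash
python3 -m crank '[[-0.3,-0.034,0.26,0.004,0.01,0.01,0.3],[-0.58,-0.034,0.51,0.004,0.01,0.01,0.3],[-0.58,-0.034,0.51,0.004,0.01,0.01,0.3],[-0.58,-0.034,0.51,0.004,0.01,0.01,0.3],[-0.58,-0.034,0.51,0.004,0.01,0.01,0.3]]' ; python3 lg.py; python3 - <<'E'
from fin import *
s=telemetry.get_state();M=R.from_quat(s["tcp_rot"]).as_matrix()
print("model core",s["eef_pos"]+M@d, "axis",M@up)
to(F,MF,"seat")
t=imaging.read_camera("top");s=imaging.read_camera("scene")
save(t,"g_t",(160,260,290,430),5);save(s,"g_s",(100,240,260,400),5)
E
```

```text
time: 12.55
eef_pos: [0.5127, -0.383, 0.1115]
tcp_rot: [0.58, 0.716, 0.244, -0.301]
contact_force: [-0.2, 0.1, -1.4]
opening: 0.453
12.55 q [-0.921  0.697  1.376  0.318  1.802 -1.177] p [ 0.5127 -0.383   0.1115] 
 R [[-0.145, 0.978, -0.148], [0.685, 0.208, 0.699], [0.714, -0.0, -0.7]] F [-0.2  0.1 -1.4] open 0.453
model core [ 0.51265404 -0.38261329  0.12471075] axis [ 0.19914177 -0.97997019 -0.000994  ]
seat row [-0.086, -0.003, 0.091, 0.0, -0.001, -0.0] max 1 rows needed 0.4
   ik [[-0.92, 0.72, 1.38, 0.32, 1.78, -1.19]]
```

View pics/g_t.png

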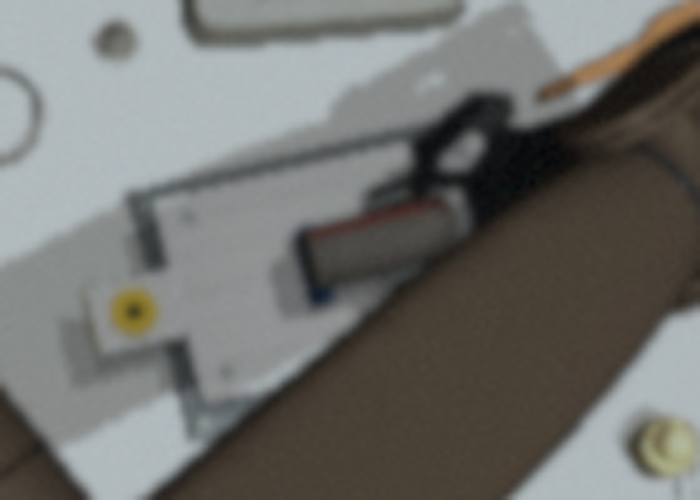

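```bash
python3 -m crank '[[-0.045,0,0.045,0,0,0,0.3],[-0.075,0,0.075,0,0,0,0.3],[-0.085,0,0.085,0,0,0,0.3],[-0.085,0,0.085,0,0,0,0.3]]' ; python3 lg.py
```

```text
time: 13.05
eef_pos: [0.5118, -0.3823, 0.0926]
tcp_rot: [0.58, 0.716, 0.244, -0.302]
contact_force: [-1.8, 0.4, 1.4]
opening: 0.452
13.05 q [-0.922  0.719  1.381  0.316  1.779 -1.185] p [ 0.5118 -0.3823  0.0926] 
 R [[-0.144, 0.978, -0.15], [0.683, 0.208, 0.7], [0.716, -0.002, -0.698]] F [-1.8  0.4  1.4] open 0.452
```

```bash
python3 -m crank '[[0,0,0,0,0,0,0.5],[0,0,0,0,0,0,0.55],[0,0,0,0,0,0,0.65],[0,0,0,0,0,0,0.75],[0,0,0,0,0,0,0.75],[0,0,0,0,0,0,0.75]]' ; python3 -m crank '[[0.1,0,-0.1,0,0,0,0.75],[0.3,0,-0.3,0,0,0,0.75],[0.55,0,-0.55,0,0,0,0.75],[0.8,0,-0.8,0,0,0,0.75],[0.8,0,-0.8,0,0,0,0.75]]'; python3 lg.py; python3 - <<'E'
from fin import *
t=imaging.read_camera("top");s=imaging.read_camera("scene")
save(t,"h_t",(160,260,290,430),5);save(s,"h_s",(100,240,260,400),5)
to([.46,-.2,.28],down(12),"mid")
E
```

```text
time: 13.65
eef_pos: [0.512, -0.3823, 0.0914]
tcp_rot: [0.58, 0.716, 0.244, -0.302]
contact_force: [0.3, 0.3, -0.5]
opening: 0.749
time: 14.15
eef_pos: [0.5143, -0.386, 0.2722]
tcp_rot: [0.581, 0.719, 0.242, -0.295]
contact_force: [0.8, 0.2, 1.3]
opening: 0.748
14.15 q [-0.922  0.546  1.29   0.343  2.013 -1.102] p [ 0.5143 -0.386   0.2722] 
 R [[-0.152, 0.978, -0.142], [0.693, 0.208, 0.691], [0.705, 0.006, -0.709]] F [0.8 0.2 1.3] open 0.748
mid row [0.968, -0.092, 0.843, 0.001, -0.502, 0.0] max 1 rows needed 5.3
   ik [[-0.61, -0.14, 1.94, -0.0, 1.34, -0.82]]
```

View pics/h_t.png

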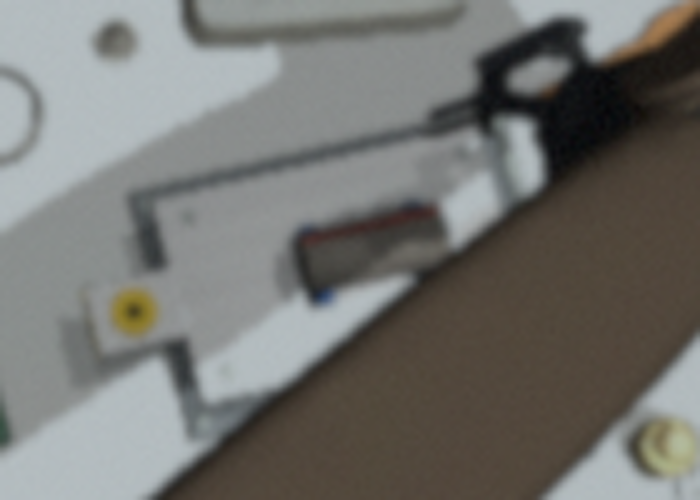

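```bash
python3 -m crank '[[0.97,-0.09,0.84,0,-0.5,0,0.75],[0.97,-0.09,0.84,0,-0.5,0,0.75],[0.97,-0.09,0.84,0,-0.5,0,0.75],[0.97,-0.09,0.84,0,-0.5,0,0.75],[0.97,-0.09,0.84,0,-0.5,0,0.75],[0.97,-0.09,0.84,0,-0.5,0,0.75]]' ; python3 lg.py; python3 - <<'E'
from go import *
q0=np.array(telemetry.get_state()["qpos"])
for z in (.2,.1,.036): print(z,[np.round(x,2).tolist() for x in ik(P,np.array([.413,-.056,z]),down(15),q0)])
# desired place: saddle at mark+6mm outward, jack dir -78
dj=-c; blk=np.array([.4817,-.2385,0])+.006*c-.075*dj
print("blk target",blk,[np.round(x,2).tolist() for x in ik(P,blk+[0,0,.036],down(12),q0)])
pad=blk-.112*dj; print("pad target",pad,[[np.round(x,2).tolist() for x in ik(P,pad+[0,0,z],down(yw),q0)] for z in (.1,.04) for yw in (12,102)])
to([.44,-.1,.22],down(15),"mid")
E
```

```text
time: 14.85
eef_pos: [0.4586, -0.1962, 0.2768]
tcp_rot: [0.628, 0.778, 0.002, -0.004]
contact_force: [-0.0, -0.8, 0.3]
opening: 0.751
14.85 q [-0.61  -0.14   1.945  0.005  1.344 -0.825] p [ 0.4586 -0.1962  0.2768] 
 R [[-0.211, 0.977, -0.004], [0.977, 0.211, 0.009], [0.009, -0.002, -1.0]] F [-0.  -0.8  0.3] open 0.751
0.2 [[-0.38, -0.29, 2.21, -0.0, 1.22, -0.64]]
0.1 [[-0.38, -0.15, 2.29, -0.0, 0.99, -0.64]]
0.036 [[-0.38, -0.02, 2.32, -0.0, 0.84, -0.64]]
blk target [ 0.46485915 -0.15927004  0.        ] [[-0.54, 0.15, 2.15, -0.0, 0.85, -0.75]]
pad target [ 0.44157304 -0.04971751  0.        ] [[[-0.34, -0.08, 2.23, -0.0, 0.99, -0.55]], [[-0.34, -0.08, 2.23, -0.0, 0.99, -2.12]], [[-0.34, 0.04, 2.26, -0.0, 0.85, -0.55]], [[-0.34, 0.04, 2.26, -0.0, 0.85, -2.12]]]
mid row [0.649, 0.015, 0.384, -0.001, -0.006, -0.031] max 1 rows needed 2.3
   ik [[-0.45, -0.22, 2.12, -0.0, 1.24, -0.71]]
```

```bash
python3 meas.py jack_block saddle_top press_pad cradle_seat; python3 - <<'E'
from go import *
t=imaging.read_camera("top");s=imaging.read_camera("scene")
save(t,"i_t",(210,280,205,305),8);save(s,"i_s",(200,290,270,350),8)
E
```

```text
jack_block [ 0.4069 -0.0533  0.0543] gap 0.0049 px [240.7  308.17   0.93] 3 [248.4  257.93   0.72] 3
press_pad [0.3853 0.0494 0.0844] gap 0.0 px [257.9  295.83   0.68] 3 [254.77 223.73   0.84] 3
cradle_seat [ 0.5125 -0.3888  0.0956] gap 0.0058 px [167.1  338.4    0.84] 3 [210.37 365.83   0.81] 3
16.35
```

View pics/i_t.png

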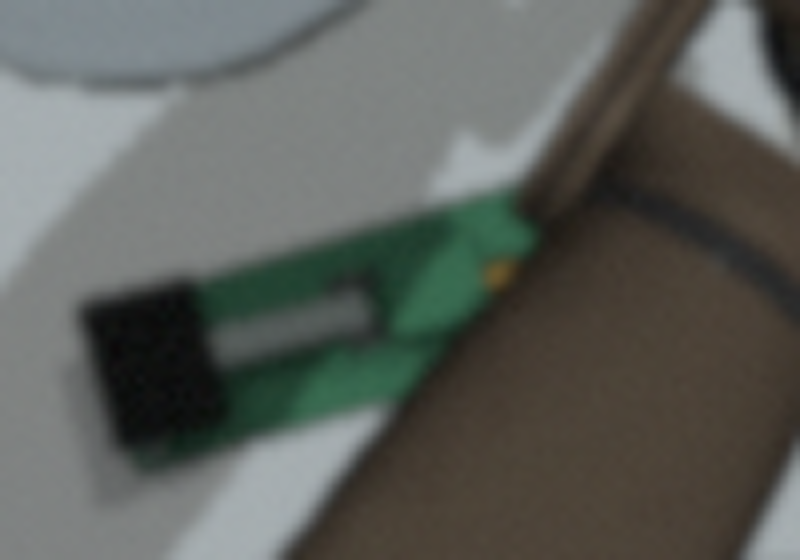

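View pics/i_s.png

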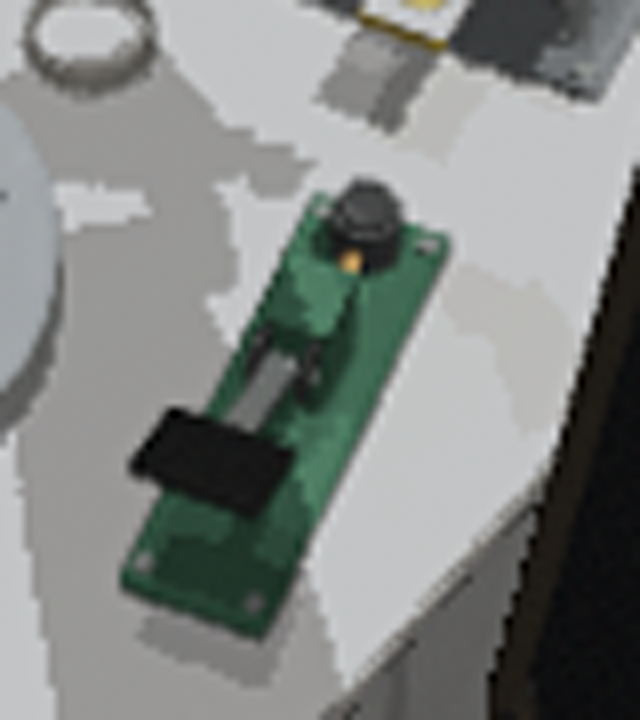

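```bash
python3 - <<'E'
from h import *
t=imaging.read_camera("top");s=imaging.read_camera("scene")
f=lambda p,c,r,z:onz(p,[r,c],z)[:2]
T=lambda x,y:(205+x/8-.44,210+y/8-.44)
S=lambda x,y:(270+x/8-.44,200+y/8-.44)
pt=f(t,*T(155,362),.090);ps=f(s,*S(212,463),.090)
print("pad",pt,ps)
st=np.array([.4331,-.1282]);ss=f(s,*S(368,208),.05);print("saddle s",ss)
for a,b in((pt,st),(ps,ss)):
    d=b-a;print(np.degrees(np.arctan2(d[1],d[0])),np.linalg.norm(d))
C=[f(s,*S(*q),.014) for q in((120,577),(265,635),(452,238),(318,192))]
print(np.round(C,4)); bl,br,fr,fl=C
for d in(fl-bl,fr-br,fl-fr,bl-br): print(np.degrees(np.arctan2(d[1],d[0])),np.linalg.norm(d))
dj=(fl+fr-bl-br);dj/=np.linalg.norm(dj);print("saddle from base",(fl+fr)/2-.025*dj,"blk",(fl+fr)/2-.1*dj)
B=f(s,*S(325,285),.072);print("blktop s",B, "t",f(t,*T(435,285),.072))
E
```

```text
pad [0.38482588 0.04830343] [0.38355322 0.05052689]
saddle s [ 0.43121178 -0.12645111]
-74.70354982946506 0.18298593005574018
-74.92830203064226 0.1832827080707684
[[ 0.4099  0.081 ]
 [ 0.3428  0.065 ]
 [ 0.4059 -0.1602]
 [ 0.4713 -0.1434]]
-74.69499830688562 0.2326057635211484
-74.34159039051791 0.2338720387154209
14.412543536959118 0.06746020004761004
13.382490548412004 0.06893336268098772
saddle from base [ 0.43192238 -0.12768172] blk [ 0.41190197 -0.0554032 ]
blktop s [ 0.41053676 -0.06520728] t [ 0.41315916 -0.05809756]
```

```bash
python3 - <<'E'
from go import *
to([.4122,-.0552,.16],down(15.3),"above")
E
```

```text
above row [0.996, -0.109, 0.792, -0.001, -0.007, -0.037] max 1 rows needed 3.8
   ik [[-0.38, -0.24, 2.25, -0.0, 1.13, -0.65]]
```

```bash
python3 -m crank '[[1,-0.11,0.79,0,-0.006,-0.037,0.75],[1,-0.11,0.79,0,-0.006,-0.037,0.75],[1,-0.11,0.79,0,-0.006,-0.037,0.75],[1,-0.11,0.79,0,-0.006,-0.037,0.75],[1,-0.11,0.79,0,-0.006,-0.037,0.75],[1,-0.11,0.79,0,-0.006,-0.037,0.75]]' ; python3 lg.py;  python3 - <<'E'
from go import *
to([.4122,-.0552,.035],down(15.3),"grasp")
t=imaging.read_camera("top");s=imaging.read_camera("scene")
save(t,"j_t",(210,280,205,305),8);save(s,"j_s",(180,290,270,370),7)
E
```

```text
time: 17.15
eef_pos: [0.4118, -0.0544, 0.1603]
tcp_rot: [0.606, 0.795, -0.0, -0.001]
contact_force: [-0.1, -0.9, 1.4]
opening: 0.75
17.15 q [-0.377 -0.243  2.25   0.     1.136 -0.646] p [ 0.4118 -0.0544  0.1603] 
 R [[-0.266, 0.964, -0.002], [0.964, 0.266, 0.001], [0.001, -0.001, -1.0]] F [-0.1 -0.9  1.4] open 0.75
grasp row [-0.007, 0.002, 0.835, -0.001, -0.001, 0.001] max 1 rows needed 2.5
   ik [[-0.38, -0.02, 2.32, -0.0, 0.84, -0.65]]
```

View pics/j_s.png

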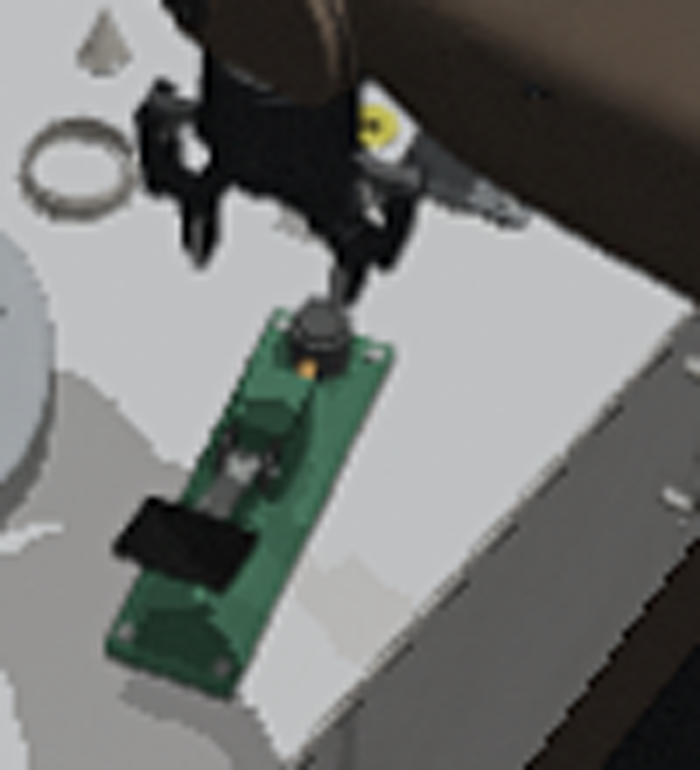

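```bash
python3 -m crank '[[0,0,0.33,0,0,0,0.75],[0,0,0.66,0,0,0,0.75],[-0.01,0,0.83,0,0,0,0.75],[-0.01,0,0.83,0,0,0,0.75],[-0.01,0,0.83,0,0,0,0.75]]' ; python3 lg.py;  python3 - <<'E'
from go import *
t=imaging.read_camera("top");s=imaging.read_camera("scene")
save(t,"k_t",(210,280,205,305),8);save(s,"k_s",(180,290,270,370),7)
E
```

```text
time: 17.75
eef_pos: [0.4137, -0.0573, 0.0372]
tcp_rot: [0.607, 0.795, 0.0, -0.0]
contact_force: [0.2, 0.2, 0.7]
opening: 0.75
17.75 q [-3.820e-01 -1.800e-02  2.318e+00  1.000e-03  8.420e-01 -6.480e-01] p [ 0.4137 -0.0573  0.0372] 
 R [[-0.263, 0.965, 0.0], [0.965, 0.263, 0.001], [0.001, 0.0, -1.0]] F [0.2 0.2 0.7] open 0.75
```

View pics/k_s.png

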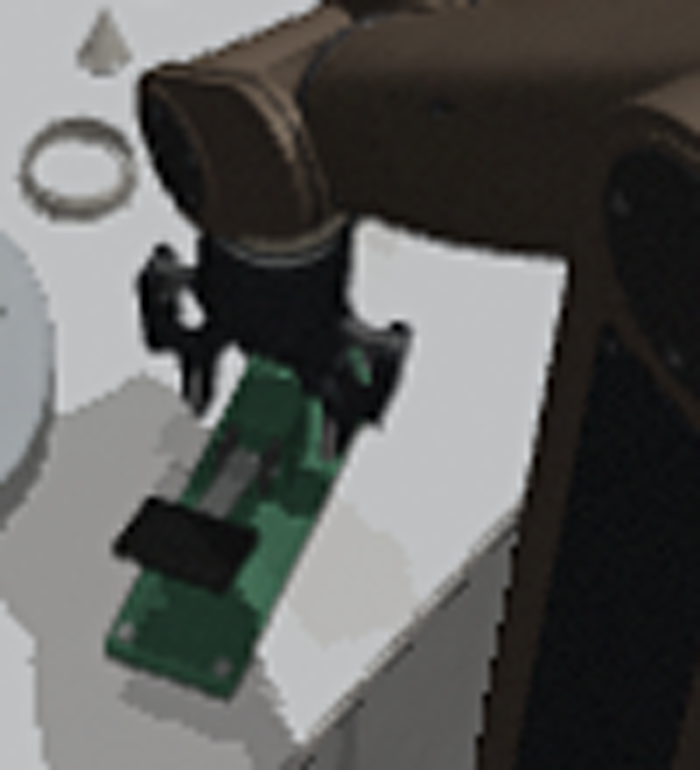

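View pics/k_t.png

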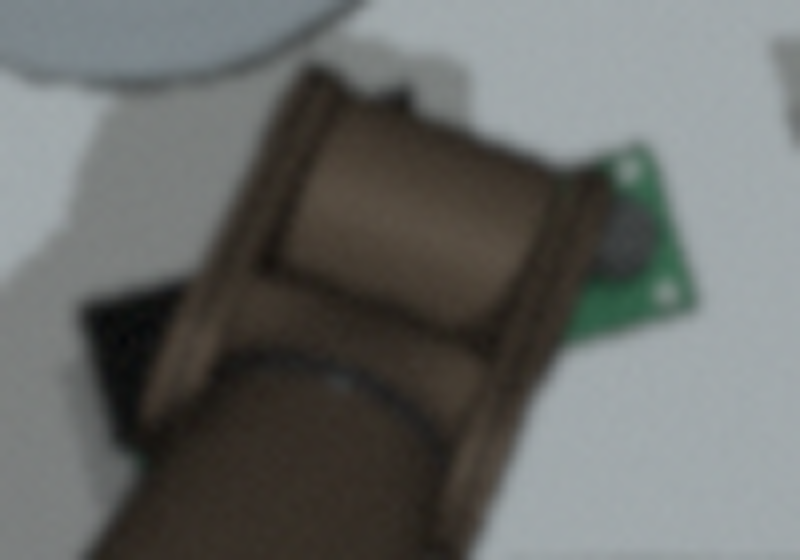

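```bash
python3 -m crank '[[-0.01,0,0.04,0,0,0,0.6],[-0.01,0,0.04,0,0,0,0.2],[-0.01,0,0.04,0,0,0,0.2],[-0.01,0,0.04,0,0,0,0.2],[-0.01,0,0.04,0,0,0,0.2],[-0.01,0,0.04,0,0,0,0.2]]' 70 ; python3 lg.py; python3 -m crank '[[0,0,-0.03,0,0,0,0.2],[0,0,-0.07,0,0,0,0.2],[0,0,-0.07,0,0,0,0.2],[0,0,-0.07,0,0,0,0.2]]' ; python3 lg.py
```

```text
time: 18.45
eef_pos: [0.4136, -0.0577, 0.0307]
tcp_rot: [0.607, 0.795, 0.0, 0.0]
contact_force: [1.1, -0.2, 5.8]
opening: 0.388
18.45 q [-3.83e-01 -4.00e-03  2.32e+00  1.00e-03  8.26e-01 -6.51e-01] p [ 0.4136 -0.0577  0.0307] 
 R [[-0.264, 0.965, 0.001], [0.965, 0.264, 0.001], [0.0, 0.001, -1.0]] F [ 1.1 -0.2  5.8] open 0.388
time: 18.85
eef_pos: [0.4113, -0.057, 0.0394]
tcp_rot: [0.607, 0.795, -0.0, -0.002]
contact_force: [-0.4, -0.0, -8.8]
opening: 0.389
18.85 q [-3.830e-01 -2.600e-02  2.321e+00  1.000e-03  8.520e-01 -6.510e-01] p [ 0.4113 -0.057   0.0394] 
 R [[-0.264, 0.964, -0.004], [0.964, 0.264, 0.002], [0.003, -0.003, -1.0]] F [-0.4 -0.  -8.8] open 0.389
```

```bash
python3 - <<'E'
from go import *
to([.4551,-.1132,.039],down(12),"stage")
E
```

```text
stage row [-0.439, 0.183, 0.001, -0.002, -0.002, 0.037] max 1 rows needed 1.4
   ik [[-0.46, 0.09, 2.2, -0.0, 0.85, -0.67]]
```

```bash
python3 -m crank '[[-0.1,0.04,0,0,0,0.01,0.2],[-0.2,0.09,0,0,0,0.02,0.2],[-0.32,0.14,0,0,0,0.03,0.2],[-0.44,0.18,0,0,0,0.037,0.2],[-0.44,0.18,0,0,0,0.037,0.2],[-0.44,0.18,0,0,0,0.037,0.2]]' ; python3 lg.py; python3 - <<'E'
from go import *
t=imaging.read_camera("top");s=imaging.read_camera("scene")
save(t,"l_t",(190,280,240,340),7);save(s,"l_s",(170,280,280,370),7)
print([(np.round(x["location"],1),round(x["confidence"],2)) for p in(t,s) for l in("saddle_top","lift_mark") for x in finder.pinpoint(l,p)])
E
```

```text
time: 19.45
eef_pos: [0.4558, -0.1143, 0.0397]
tcp_rot: [0.63, 0.777, -0.0, -0.002]
contact_force: [-0.2, 0.5, -8.5]
opening: 0.391
19.45 q [-4.630e-01  9.600e-02  2.193e+00  1.000e-03  8.560e-01 -6.710e-01] p [ 0.4558 -0.1143  0.0397] 
 R [[-0.206, 0.978, -0.003], [0.978, 0.206, 0.002], [0.003, -0.002, -1.0]] F [-0.2  0.5 -8.5] open 0.391
[(array([225.5, 301.2]), 0.36), (array([200.2, 323.8]), 0.55)]
```

View pics/l_t.png

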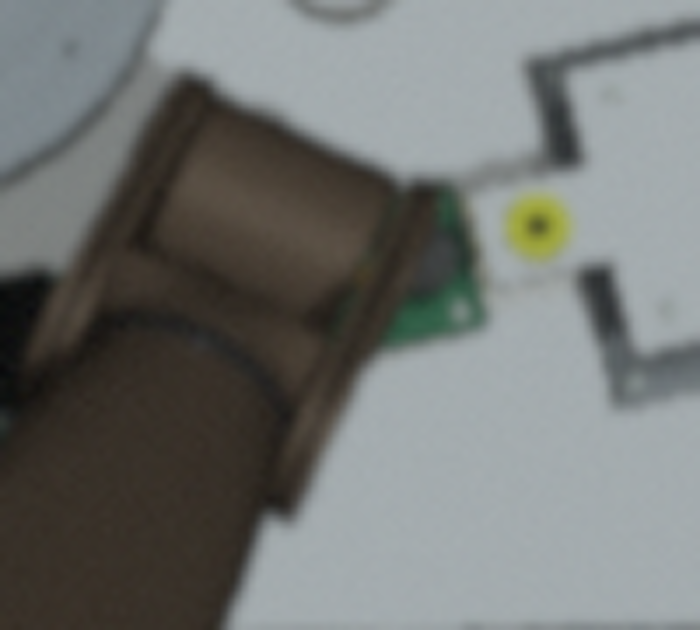

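View pics/l_s.png

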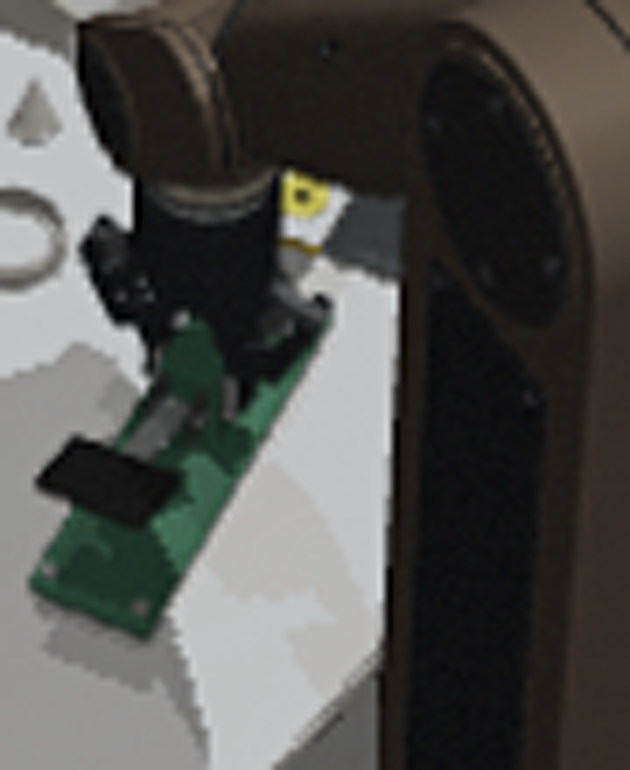

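```bash
python3 - <<'E'
from go import *
t=imaging.read_camera("top");s=imaging.read_camera("scene")
T=lambda x,y:[190+y/7-.43,240+x/7-.43]
S=lambda x,y:[170+y/7-.43,280+x/7-.43]
fr=onz(t,T(484,322),.023); print("fr",fr)
dj=-c; yj=np.array([-dj[1],dj[0],0])
print("saddle from fr",fr-.025*dj+.035*yj, "from tcp model", np.array(telemetry.get_state()["eef_pos"])+dj*(.075-.0028))
bl=onz(s,S(32,585),.023);br=onz(s,S(148,637),.023)
print("bl br",bl,br,"saddle",(bl+br)/2+.21*dj, np.degrees(np.arctan2(*(bl-br)[1::-1])))
print("pad",onz(s,S(110,483),.099),"->",onz(s,S(110,483),.099)+.183*dj)
mark=np.array([.4817,-.2385,0]); print("want",mark+.006*c)
# table base front corner
for q in((625,402),(536,66)): 
  X=onz(t,T(*q),.02); print("base corner",X,(X-mark)@c)
E
```

```text
fr [ 0.44402795 -0.21643131  0.023     ]
saddle from fr [ 0.47306532 -0.18470071  0.023     ] from tcp model [ 0.47079812 -0.18423905  0.04017337]
bl br [0.45620219 0.02581369 0.023     ] [0.39066565 0.01424564 0.023     ] saddle [ 0.46709537 -0.18538133  0.023     ] 10.010339482882383
pad [ 0.43021602 -0.00472759  0.099     ] -> [ 0.46826386 -0.1837286   0.099     ]
want [ 0.48045253 -0.23263111  0.        ]
base corner [ 0.40605233 -0.27977115  0.02      ] -0.024641241072550082
base corner [ 0.5624151  -0.24509051  0.02      ] -0.023228101377746647
```

```bash
python3 -m crank '[[0,0,0.03,0,0,0,0.2],[0,0,0.05,0,0,0,0.2],[0,0,0.05,0,0,0,0.2]]' ; python3 -m crank '[[-0.07,0,0,0,0,0,0.2],[-0.14,0,0,0,0,0,0.2],[-0.21,0,0,0,0,0,0.2],[-0.27,0,0,0,0,0,0.2],[-0.30,0,0,0,0,0,0.2],[-0.32,0,0,0,0,0,0.2],[-0.32,0,0,0,0,0,0.2]]';python3 lg.py
```

```text
time: 20.15
eef_pos: [0.4553, -0.1136, 0.0319]
tcp_rot: [0.629, 0.777, -0.0, -0.002]
contact_force: [-1.6, -0.7, -8.1]
opening: 0.386
time: 20.85
eef_pos: [0.4659, -0.1613, 0.0326]
tcp_rot: [0.63, 0.777, 0.0, -0.001]
contact_force: [-1.0, -0.4, -7.8]
opening: 0.388
20.85 q [-5.400e-01  1.570e-01  2.141e+00  1.000e-03  8.460e-01 -7.480e-01] p [ 0.4659 -0.1613  0.0326] 
 R [[-0.207, 0.978, -0.002], [0.978, 0.207, 0.001], [0.002, -0.001, -1.0]] F [-1.  -0.4 -7.8] open 0.388
```

Not blocked, so I'll lower it to the bench and look.

```bash
python3 -m crank '[[0,0,0.01,0,0,0,0.2],[0,0,0.015,0,0,0,0.2],[0,0,0.015,0,0,0,0.2]]'; python3 lg.py; python3 - <<'E'
from go import *
t=imaging.read_camera("top");s=imaging.read_camera("scene")
save(t,"m_t",(190,280,240,340),7);save(s,"m_s",(170,280,280,370),7)
E
```

```text
time: 21.15
eef_pos: [0.4658, -0.1606, 0.0308]
tcp_rot: [0.629, 0.777, -0.0, -0.001]
contact_force: [-3.8, 0.4, -2.0]
opening: 0.394
21.15 q [-0.538  0.16   2.142  0.     0.843 -0.748] p [ 0.4658 -0.1606  0.0308] 
 R [[-0.208, 0.978, -0.002], [0.978, 0.208, 0.002], [0.002, -0.002, -1.0]] F [-3.8  0.4 -2. ] open 0.394
```

View pics/m_t.png

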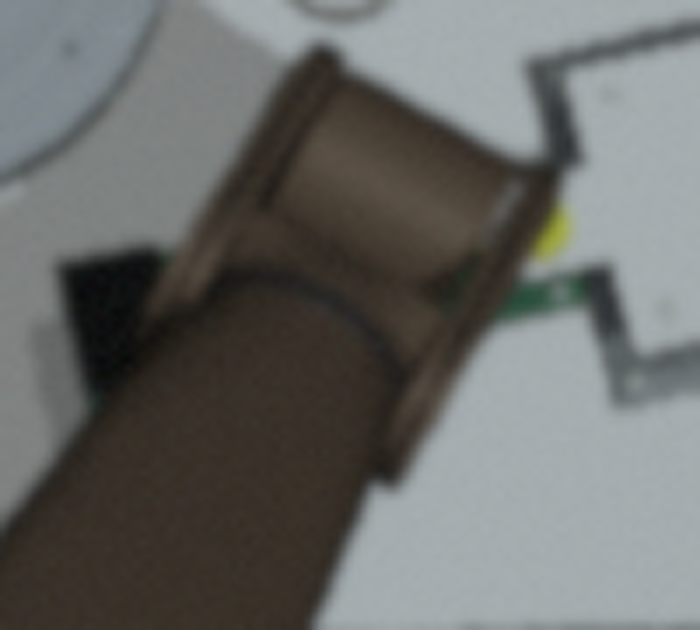

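View pics/m_s.png

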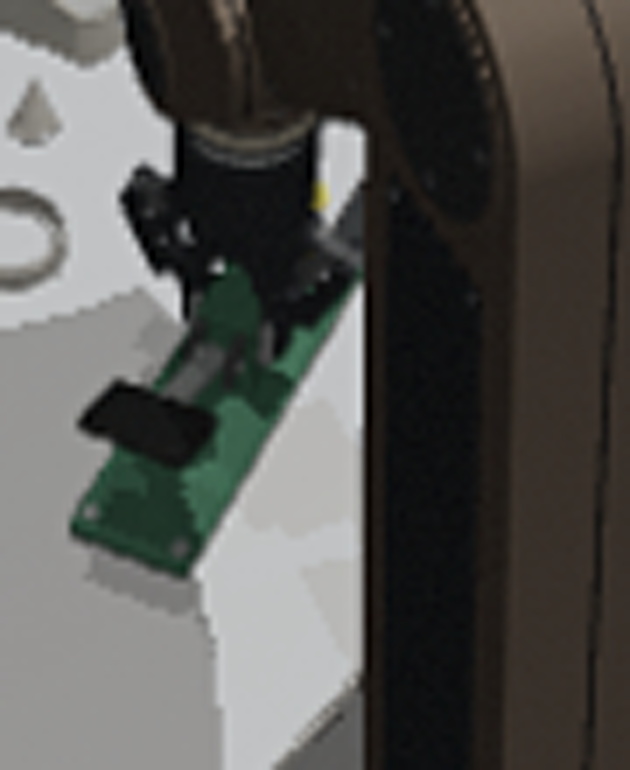

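```bash
python3 -m crank '[[0,0,0.005,0,0,0,0.45],[0,0,0.005,0,0,0,0.5],[0,0,0.005,0,0,0,0.6],[0,0,0.005,0,0,0,0.75],[0,0,0.005,0,0,0,0.75]]'; python3 -m crank '[[0,0,-0.2,0,0,0,0.75],[0,0,-0.5,0,0,0,0.75],[0,0,-0.8,0,0,0,0.75],[0.2,0,-1,0,0,0,0.75],[0.7,0,-1,0,0,0,0.75],[1,0,-1,0,0,0,0.75],[1,0,-1,0,0,0,0.75]]';python3 lg.py;  python3 - <<'E'
from go import *
t=imaging.read_camera("top");s=imaging.read_camera("scene")
save(t,"n_t",(170,280,210,390),4);save(s,"n_s",(130,280,250,400),5)
E
```

```text
time: 21.75
eef_pos: [0.4663, -0.1611, 0.0299]
tcp_rot: [0.63, 0.777, 0.0, -0.001]
contact_force: [0.7, 0.7, 0.5]
opening: 0.75
time: 22.45
eef_pos: [0.4338, -0.0115, 0.18]
tcp_rot: [0.629, 0.778, 0.001, -0.001]
contact_force: [0.2, -0.5, 0.3]
opening: 0.752
22.45 q [-2.620e-01 -2.190e-01  2.193e+00  2.000e-03  1.170e+00 -4.740e-01] p [ 0.4338 -0.0115  0.18  ] 
 R [[-0.21, 0.978, -0.001], [0.978, 0.21, 0.002], [0.002, -0.001, -1.0]] F [ 0.2 -0.5  0.3] open 0.752
```

View pics/n_t.png

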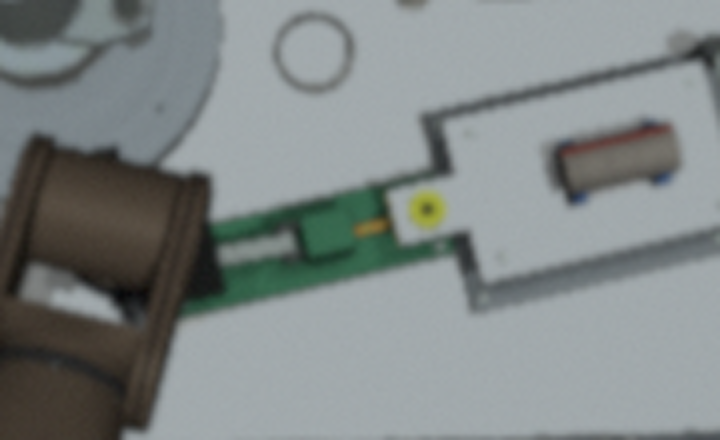

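View pics/n_s.png

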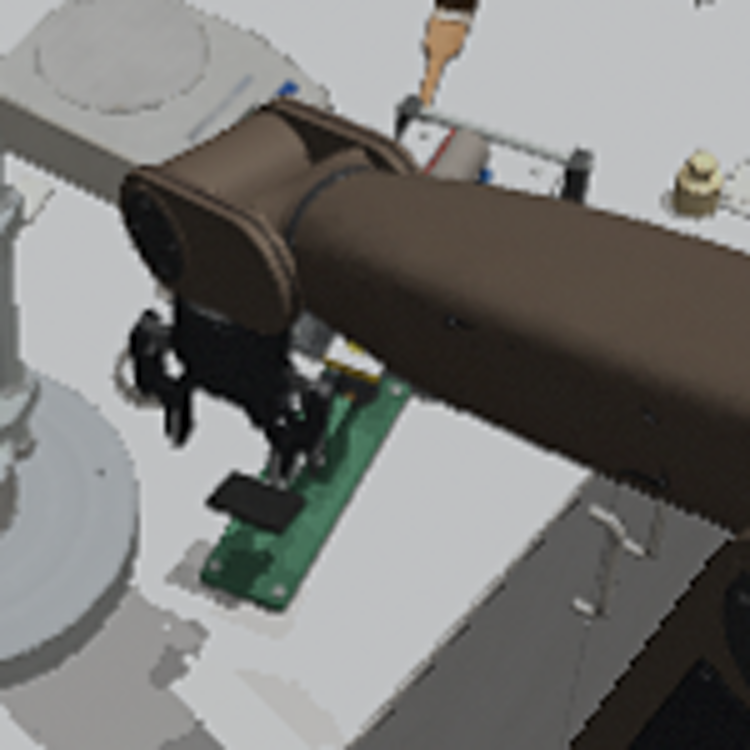

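```bash
python3 - <<'E'
from go import *
t=imaging.read_camera("top");s=imaging.read_camera("scene")
T=lambda x,y:[170+y/4-.375,210+x/4-.375]
S=lambda x,y:[130+y/5-.4,250+x/5-.4]
mark=(onz(t,T(428,209),.07)+0); print("mark",mark)
yv=np.array([-c[1],c[0],0])
def rel(X): X=X-mark; return np.round([X@c,X@yv],4)
for q in((215,222),(300,201),(380,181),(190,313),(300,286),(430,254)): print("edge",rel(onz(t,T(*q),.014)))
for q in((203,578),(283,607),(405,400)): print("S base",rel(onz(s,S(*q),.014)))
print("blk top corners", [rel(onz(t,T(*q),.072)) for q in((303,214),(345,205),(356,245),(309,258))])
print("pad s",rel(onz(s,S(256,502),.092)))
E
python3 - <<'E'
from go import *
t=imaging.read_camera("top");save(t,"o_t",(205,255,240,330),8)
E
```

```text
mark [ 0.48136592 -0.23880299  0.07      ]
edge [ 0.1624 -0.0354]
edge [ 0.092  -0.0361]
edge [ 0.0253 -0.037 ]
edge [0.1986 0.0312]
edge [0.1081 0.0305]
edge [0.0005 0.0298]
S base [ 0.2174 -0.0296]
S base [0.2148 0.0333]
S base [-0.0035  0.0344]
blk top corners [array([ 0.0957, -0.0185]), array([ 0.0623, -0.0178]), array([0.0615, 0.0145]), array([0.0992, 0.0158])]
pad s [ 1.925e-01 -1.000e-04]
```

View pics/o_t.png

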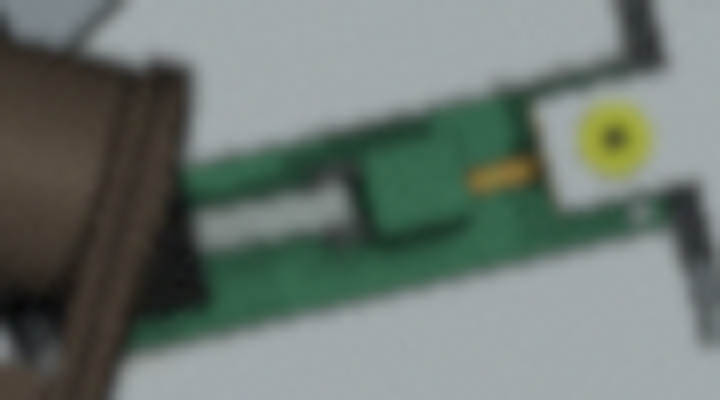

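```bash
python3 - <<'E'
from go import *
to([.4415,-.0515,.115],down(12),"pre")
E
```

```text
pre row [-0.247, -0.01, 0.433, -0.001, -0.001, -0.0] max 1 rows needed 1.5
   ik [[-0.35, -0.1, 2.22, -0.0, 1.02, -0.55]]
```

```bash
python3 -m crank '[[-0.24,-0.01,0,0,0,0,0],[-0.24,-0.01,0,0,0,0,0],[-0.25,-0.01,0.2,0,0,0,0],[-0.25,-0.01,0.43,0,0,0,0],[-0.25,-0.01,0.43,0,0,0,0],[-0.25,-0.01,0.43,0,0,0,0]]' 40; python3 lg.py;  python3 - <<'E'
from go import *
t=imaging.read_camera("top");s=imaging.read_camera("scene")
save(s,"p_s",(170,280,250,360),6)
print("tcp px",proj(s,telemetry.get_state()["eef_pos"]))
E
```

```text
time: 23.3
eef_pos: [0.441, -0.0517, 0.1151]
tcp_rot: [0.63, 0.777, -0.0, -0.002]
contact_force: [-0.2, -0.0, 0.3]
opening: 0.0
23.3 q [-3.460e-01 -1.000e-01  2.220e+00  1.000e-03  1.025e+00 -5.550e-01] p [ 0.441  -0.0517  0.1151] 
 R [[-0.206, 0.978, -0.003], [0.978, 0.206, 0.002], [0.003, -0.003, -1.0]] F [-0.2 -0.   0.3] open 0.0
tcp px [[300.88954193 225.14761919]]
```

View pics/p_s.png

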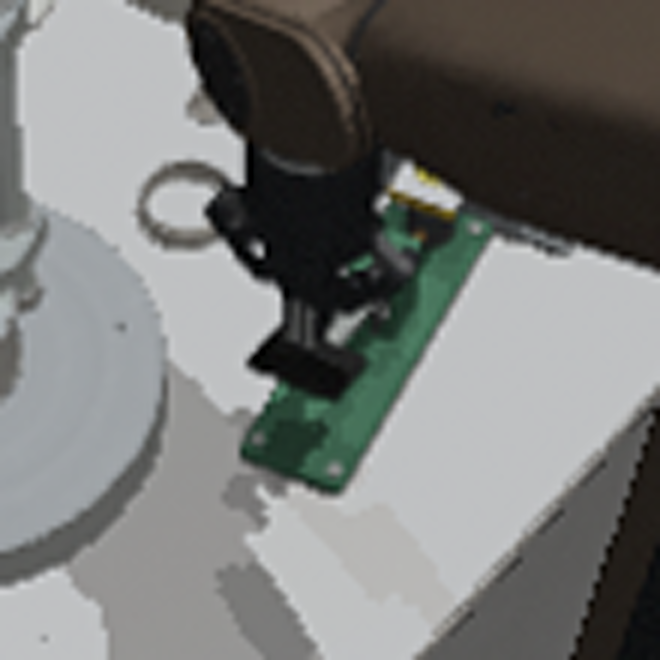

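```bash
python3 -m crank '[[0,0,0.06,0,0,0,0],[0,0,0.12,0,0,0,0],[0,0,0.16,0,0,0,0],[0,0,0.2,0,0,0,0],[0,0,0.24,0,0,0,0],[0,0,0.28,0,0,0,0],[0,0,0.28,0,0,0,0]]'; python3 lg.py
```

```text
time: 24.1
eef_pos: [0.4417, -0.0504, 0.0736]
tcp_rot: [0.63, 0.777, 0.001, -0.002]
contact_force: [-1.4, 4.6, 8.5]
opening: -0.0
24.1 q [-0.344 -0.027  2.242  0.004  0.929 -0.555] p [ 0.4417 -0.0504  0.0736] 
 R [[-0.207, 0.978, -0.001], [0.978, 0.207, 0.004], [0.004, -0.0, -1.0]] F [-1.4  4.6  8.5] open -0.0
```

```bash
python3 -m crank '[[0.01,0,0.03,0,0,0,0],[0.015,0,0.06,0,0,0,0],[0.015,0,0.09,0,0,0,0],[0.015,0,0.12,0,0,0,0],[0.01,0,0.15,0,0,0,0],[0.01,0,0.18,0,0,0,0],[0.01,0,0.18,0,0,0,0]]'; python3 lg.py;  python3 - <<'E'
from go import *
t=imaging.read_camera("top");s=imaging.read_camera("scene")
save(s,"q_s",(170,280,250,360),6);save(t,"q_t",(170,280,210,390),4)
E
```

```text
time: 24.8
eef_pos: [0.4413, -0.0488, 0.0468]
tcp_rot: [0.63, 0.777, 0.001, -0.002]
contact_force: [-1.8, 5.6, 10.1]
opening: 0.001
24.8 q [-0.341  0.024  2.253  0.004  0.867 -0.552] p [ 0.4413 -0.0488  0.0468] 
 R [[-0.207, 0.978, -0.001], [0.978, 0.207, 0.004], [0.004, -0.0, -1.0]] F [-1.8  5.6 10.1] open 0.001
```

View pics/q_t.png

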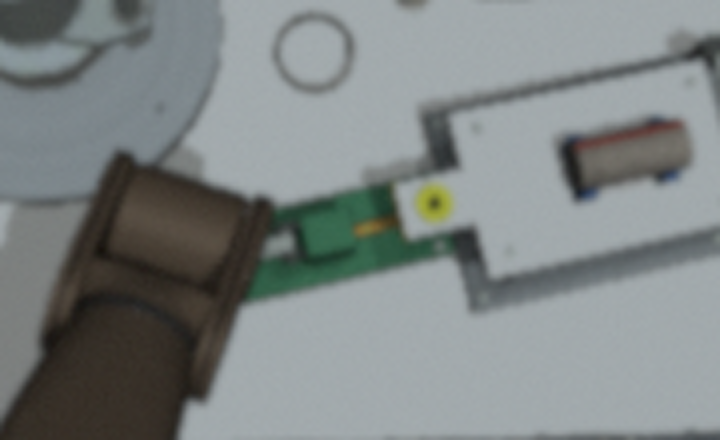

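View pics/q_s.png

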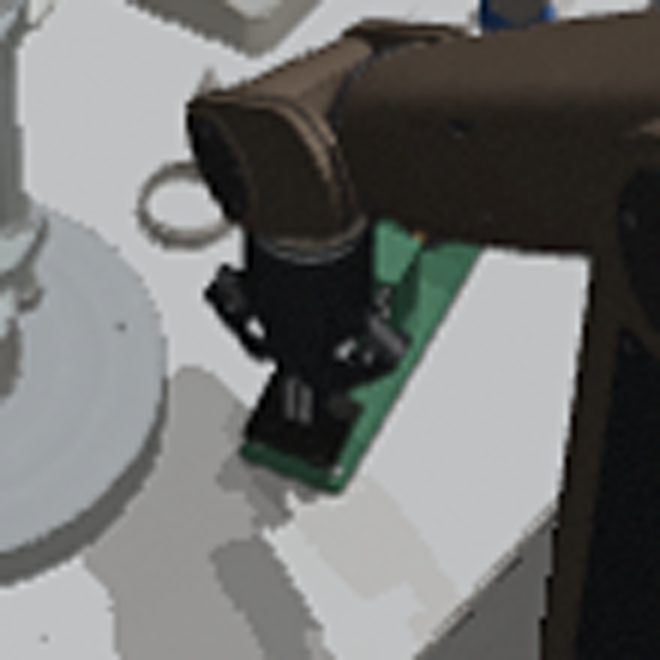

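```bash
python3 -m crank '[[0,0,0.015,0,0,0,0],[0,0,0.03,0,0,0,0],[0,0,0.03,0,0,0,0],[0,0,0.03,0,0,0,0]]'; python3 lg.py
```

```text
time: 25.3
eef_pos: [0.4416, -0.049, 0.0444]
tcp_rot: [0.63, 0.777, 0.0, -0.002]
contact_force: [-6.6, 6.3, 22.3]
opening: 0.002
25.3 q [-0.341  0.03   2.252  0.003  0.863 -0.552] p [ 0.4416 -0.049   0.0444] 
 R [[-0.207, 0.978, -0.003], [0.978, 0.207, 0.003], [0.004, -0.002, -1.0]] F [-6.6  6.3 22.3] open 0.002
```

```bash
python3 - <<'E'
from go import *
t=imaging.read_camera("top");s=imaging.read_camera("scene")
save(s,"r_s",(60,300,220,460),3);save(t,"r_t",(170,280,210,390),4)
for l in("core_center","lift_mark"):
  print(l,[(np.round(x["location"],1).tolist(),round(x["confidence"],2)) for x in finder.pinpoint(l,t)],[(np.round(x["location"],1).tolist(),round(x["confidence"],2)) for x in finder.pinpoint(l,s)])
# predicted dot px vs tilt (hinge ~ 0.265 behind lug at z~.06)
m=np.array([.4815,-.2387,.07])
for th in(0,.06,.095,.12):
    L=.265; X=m-c*L*(1-np.cos(th))+[0,0,L*np.sin(th)]; q=proj(t,X)[0]; print(th,((q-[210,170])*4+1.5).round(1))
s=telemetry.get_state();print(s["time"],s["contact_force"])
E
```

```text
core_center [([206.7, 367.9], 0.68), ([140.9, 123.6], 0.63), ([261.1, 140.8], 0.51)] [([161.1, 336.2], 0.79), ([322.5, 245.8], 0.73), ([268.0, 146.5], 0.39)]
lift_mark [([224.2, 315.5], 0.69)] []
0 [427.9 208.8]
0.06 [430.4 206. ]
0.095 [432.4 204.2]
0.12 [434.2 202.8]
25.6 [-6.73288641  6.75517355 21.24901109]
```

View pics/r_t.png

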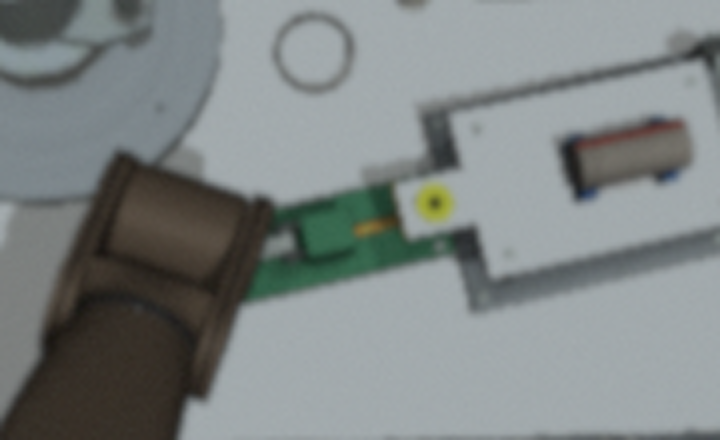

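View pics/r_s.png

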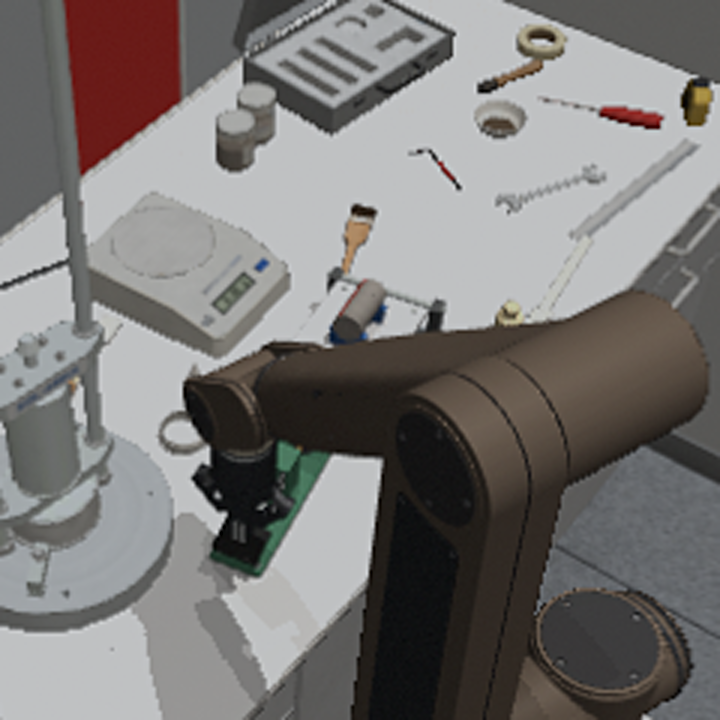

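```bash
python3 -c "
from h import *
print(ticket.sign_off()); s=telemetry.get_state(); print(s['time'],s['contact_force'])"
```

```text
the job is handed in; nothing more can be done
None
the job is handed in; nothing more can be done
```

The core is lying in the cradle, the jack is under the lug, and I handed in at about 25.6 s with the gripper holding the handle at its stop. The sign-off reports no verdict.

- **Core:** I picked the standing core farthest to the robot's right, laid it in the V-notches and let go. The last pictures show it still between both blue supports on the tilted table.
- **Jack:** I gripped it by its block and set it down flat. My measurements put the saddle about 6 mm outward of the lift mark along the lug. Sideways the two cameras disagreed: the top view gave about 3 mm one way and the scene view about 2 mm the other. Both are within the 12 mm limit.
- **Handle:** I pushed it down until the force jumped from 10 to 22 N at a fingertip height of 44 mm, which I took as the stop. It held steady at about 21 N.
- **Tilt:** The yellow mark's position in the top picture matches a tilt of about 0.12 rad. This rests on the top view alone, because the arm hid the mark from the scene camera.
- **Sideways load:** About 9 N of sideways force remained on the pad, but the jack did not visibly shift.
- **Bystanders:** I never touched the wooden block or the brass weight. The block was out of the final crops, so my last view of it unmoved was while lifting the core. The weight was still in view at the end.

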